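# Tighten the last nut of a draught tower with a ratchet wrench

## Robot

A 7-joint arm with a two-finger parallel gripper is mounted at the origin on a cart in front of the work surface, level with it; the furniture and walls round the work are solid. World frame = base frame: x ahead of the robot, y to its left, z up, the work surface at z = 0. Lengths are in mm, angles in rad, forces in N, time in s.
With the tool pointing down it reaches from about 400 to 875 mm from the base axis. Payload 4.4 kg.
Tool frame: the origin (TCP) lies at the very end of the fingers, on their centre line; the grasp point (between the pads) lies 19 mm behind it; z points along the fingers, y is the direction in which the jaws open and shut (so a half turn about z gives the same grasp; the last joint's range is limited). The gripper opens to 85 mm and grips with 20 to 120 N. Pads are 22 mm wide; open, the fingers measure 114 mm over their backs; the gripper's body (76 mm by 85 mm) begins 54 mm behind the grasp point. The pads swing forward as they close: fully open they stand 13 mm farther back than shut.
Start: joints at [-1.243, 0.628, 0.038, 1.517, -0.027, 0.996, -0.02], TCP at [249.383, 600.271, 231.313] pointing down, gripper open.
Joint ranges: [-3.06, 3.06], [-0.37, 2.12], [-1.25, 1.32], [0.18, 2.47], [-1.1, 4.24], [0.23, 1.98], [-2.94, 2.94]. Speed limits (rad/s): [2.57, 2.57, 3.14, 3.14, 3.14, 3.14, 3.14].

## Interface

Orientations are given as [roll, pitch, yaw] about the fixed x, y, z axes, in that order (R = Rz(yaw) Ry(pitch) Rx(roll)).
In Python, from cell import read_state, get_image, finish_job gives the robot as it stands.
- The arm moves only by the tool carry_out, never from a script. Its argument "series" is a list that holds one entry, the list of rows, each a list of 7 numbers: the shift along the tool's x, y, z in cm, then the turn, a rotation vector about the tool's x, y, z in rad, then the finger opening in cm, from 0 to 8.54. In form: [[[x, y, z, wx, wy, wz, grip], ...]]. A call has 1 to 5 rows; each row is the pose to reach, as a shift and turn from the pose commanded when the call began, along the tool's axes at that moment; what a row does not reach only later rows make up. A row lasts 1/12 s, in which the tool goes at most 41.7 mm and 7.16 degrees, less where a joint would pass 70% of its speed; a pose out of reach is approached as far as the arm can. A call with a gripper value outside its range is refused whole. The fingers move at their own pace and stop on an object; the grip force is fixed at half the most. Time passes only in rows, so rows that repeat a pose let the fingers close. It gives the time, the measured TCP pose, the force and the opening at its end, in the units of the state.
- read_state(): the state, without advancing time (a new reading comes with each control period).
- get_image(name): name is "scene" or "top" or "wrist"; returns a dict with "img" (384x512x3 uint8, blue, green, red), "z_map" (384x512 float32, mm along the optical axis (not along the pixel's ray), 0 where there is no reading), "mtx" (3x3 intrinsics, pixels), "T" (4x4, takes a point from camera to world coordinates); the wrist camera has in their place "T_tool_cam" (4x4, takes a point from camera to tool coordinates, whose origin is the TCP and whose axes are the flange's). Camera axes: x right, y down, z forward; pixel columns grow to the right and rows downward; lengths in mm; the calibration is good to about 2 mm. The wrist camera is an equidistant fisheye: a pixel r from the principal point sees the ray r / f radians off the axis. A picture is of the moment at which its call begins: read the wrist's pose just before it.
- finish_job(): hands the job in, once; it reports no verdict.
The state is a dict: "clock": time; "qpos": joint angles; "qd": joint speeds; "tau": joint torques, N m; "eef_pos": TCP position; "tool_rot": TCP orientation; "force": force on the tool from outside, world axes, zero at the start; "torque": the same for the moment, N m; "width": finger opening in mm.
Only numpy, scipy, OpenCV 4.12 (cv2) and the standard library are available. Lean on these libraries where they do the work, as an engineer would, in place of code of your own. Each camera call takes 0.05 s, during which the arm holds its last target.

## Task

Tighten the one loose dome nut on the foot of the brass draught tower, the nut nearest you, until it stops firmly, but do not force it on. Use the ratchet ring wrench lying against the drip tray (work it free of the tray first if your fingers have no room) and never turn the nut with your fingers; then lay the wrench flat on the worktop clear of the tower's foot, and leave the other loose things where they are.

Things in the scene. Friction and masses are not known exactly. Their poses are not given: they have to be found in the camera images.
- tower_nut (a joint): turn of the loose nut, rad: 0 when tight on its stop, negative while loose (starts 2.4 to 2.9 short of tight); clockwise from above raises it. It turns stiffly (about 0.25 N m) and stays where left. The stop at 0 is firm: it yields about 0.03 rad per N m. The hexagon repeats every 60 degrees; at 0 two corners point along +y and -y of nut_center
- nut_center (a point): half-way up the hexagon of the loose nut, on its upright axis; the -x axis points from the tower's column out over the nut, roughly to the robot, z up. Brass dome nut: hexagon 32 mm across flats, 18 mm high, upper edge chamfered; the dome's top is 22 mm above this point. It sits on a 40 mm washer whose top is 9 mm below this point
- tower: brass draught tower, fixed; origin: centre of its underside, axes as nut_center's. Round foot 194 mm in diameter, 12 mm thick, four dome nuts 72 mm from its axis: the loose one to -x, the others tight and fixed. Between the nuts stand shoulders, 29 to 47 mm high, leaving a handle about 70 degrees of swing to either side of -x. Column 61 mm (72 mm at its base) in diameter, 311 mm high; a port sticks out 49 mm from its axis to -x, 243 mm up
- wrench_grip (a point): on the axis of the wrench's straight cranked handle, half-way up it, 68 mm from the ring's centre, near the balance point: a good place to grip. x axis: along the handle towards the ring, z up. Here the handle is 20 mm wide and 18 mm thick, its underside 9 mm above the worktop; the wrench rests on its head and on a round knob at the tail (28 mm in diameter, 28 mm high), 156 mm from the ring's centre. Steel, 201 mm long, about 0.3 kg
- wrench_head (a point): centre of the wrench's ring, half-way up; head 62 mm in diameter, 22 mm thick, with a hexagonal hole of 33.8 mm across flats. How the hole stands to the handle is unknown and must be felt for on the nut: swing clockwise, pressing lightly, until it drops. Seated, this point is 2 mm above nut_center; resting unaligned on the hexagon, 6 to 14 mm higher
- wrench: one-way ratchet ring wrench; origin: under the ring's centre, handle along -x, lying flat, right side up, its handle against the -x edge of the drip tray (gap 5 mm at the handle, 1.5 mm at the knob), its head past the tray's -y end. Swung clockwise from above it drives the hole; counter-clockwise it slips with little drag (0.05 N m). To bite again it needs up to 18 degrees, plus 11 degrees of play on the nut
- drip_tray: fixed flat steel drip tray with a slotted grille, 110 mm (x) by 180 mm (y) by 22 mm high, with a brass tap lying on it (up to 55 mm high). Origin: centre of its underside
- tumbler_0: bystander: glass tumbler, 70 mm in diameter, 87 mm high, origin at the centre of its underside
- jigger_1: bystander: small steel jigger, 37 mm in diameter, 68 mm high, origin at the centre of its underside
- bottle_opener: bystander: flat bottle opener lying on the worktop, 91 x 137 x 8 mm as it lies at yaw 0, origin under its centre
- corkscrew: bystander: folded waiter's corkscrew lying on the worktop, 41 x 112 x 16 mm, origin under its centre

How it is judged (in metres and radians):
On the way, in this order (a step that is already met when the one before it is completed fails the run):
1. the wrench's ring is fully down over the loose nut, which is still loose (horizontal distance between wrench_head and nut_center below 0.006 m and z of wrench_head in the frame of nut_center below 0.008 m and value of joint tower_nut below -0.5 rad), for 0.2 s.
2. the nut is tight, with the wrench on it (horizontal distance between wrench_head and nut_center below 0.006 m and z of wrench_head in the frame of nut_center below 0.008 m and value of joint tower_nut above -0.06 rad), for 0.2 s.
At the end, for the whole second after the job is handed in: The nut is tight: within 0.06 rad of its stop. The wrench lies flat, right side up, on the worktop (its head's centre below 17 mm, its grip point below 24 mm, tilt under 0.08 rad), its head's centre at least 70 mm from the nut's axis, released and at rest (value of joint tower_nut between -0.06 and 0.06 rad and height (world z) of wrench_head below 0.017 m and height (world z) of wrench_grip below 0.024 m and angle between wrench_head's own z axis and vertical below 0.08 rad and horizontal distance between wrench_head and nut_center above 0.07 m); the robot touches nothing.
It fails at once if the nut is forced more than 0.13 rad past its stop (over 4 N m) (value of joint tower_nut above 0.13 rad).
It fails at once if the fingers press on the nut itself with more than 3 N (contact force between the fingers and tower_nut_c0 above 3 N).
It fails at once if a bystander (tumbler, jigger, bottle opener or corkscrew) is moved more than 30 mm (distance of any of tumbler_0, jigger_1, bottle_opener, corkscrew from where it was at the start of the episode above 0.03 m).
It also fails if it takes over 72 s, if anything falls off the work surface, if the arm or the gripper's body presses on something with over 40 N, if the wrist force passes 120 N, or if a joint passes its speed limit or range.

## Working session

There is one attempt and no reset: what is moved stays moved. The work goes in short steps, Python scripts to look and compute and a tool call to move; the robot and the scene stay as the last step left them, time stands still between calls to the robot, and variables do not carry over. Pictures are saved under pics/ and viewed, and the job is handed in when it is done.

Besides the shell and the picture viewer there is one more tool, called by a JSON object that holds its "fn" and its "kwargs", one argument or row to a line. carry_out: Moves the arm, as the interface text tells. Its arguments: {"type":"object","properties":{"series":{"type":"array","items":{"type":"array","items":{"type":"array","items":{"type":"number"}}}}},"required":["series"]}

```bash
ls; mkdir -p pics; python3 - <<'E'
from cell import *
import cv2,numpy as np
s=read_state();print({k:np.round(v,3) for k,v in s.items()})
for n in("scene","top","wrist"):
    d=get_image(n);cv2.imwrite(f"pics/{n}0.png",d["img"]);np.savez(f"{n}0.npz",**d)
    print(n,d["mtx"].round(1).tolist(),(d.get("T") if "T" in d else d["T_tool_cam"]).round(3).tolist())
E
```

```text
pics
{'clock': np.float64(0.0), 'qpos': array([-1.243,  0.629,  0.038,  1.518, -0.027,  0.996, -0.02 ]), 'qd': array([-0.001,  0.   ,  0.   , -0.001, -0.001, -0.001,  0.001]), 'tau': array([ 1.0000e-03, -5.6339e+01,  1.2270e+00, -1.9344e+01,  1.1000e-02,
        1.1000e-02, -0.0000e+00]), 'eef_pos': array([249.151, 599.672, 230.373]), 'tool_rot': array([-3.14 ,  0.   ,  2.748]), 'force': array([-0.7  ,  0.467, -0.794]), 'torque': array([-0.048,  0.015,  0.009]), 'width': np.float64(85.132)}
scene [[476.6, 0.0, 256.5], [0.0, 476.6, 193.6], [0.0, 0.0, 1.0]] [[0.802, -0.408, 0.436, -5.594], [-0.597, -0.538, 0.595, -831.568], [-0.008, -0.738, -0.675, 945.714], [0.0, 0.0, 0.0, 1.0]]
top [[368.7, 0.0, 250.5], [0.0, 368.7, 197.0], [0.0, 0.0, 1.0]] [[-0.005, -0.981, 0.193, 386.318], [-1.0, 0.004, -0.006, 2.728], [0.005, -0.193, -0.981, 1110.981], [0.0, 0.0, 0.0, 1.0]]
wrist [[297.3, 0.0, 256.9], [0.0, 297.3, 189.5], [0.0, 0.0, 1.0]] [[0.0, -0.96, -0.279, 70.993], [1.0, -0.0, 0.001, -0.931], [-0.001, -0.279, 0.96, -142.307], [0.0, 0.0, 0.0, 1.0]]
```

View pics/top0.png

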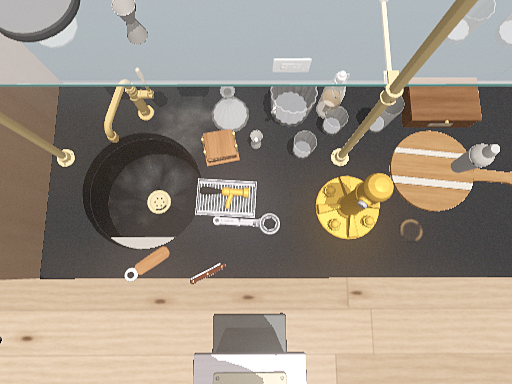

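View pics/scene0.png

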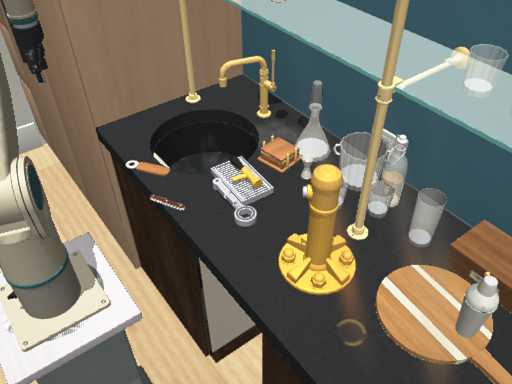

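View pics/wrist0.png

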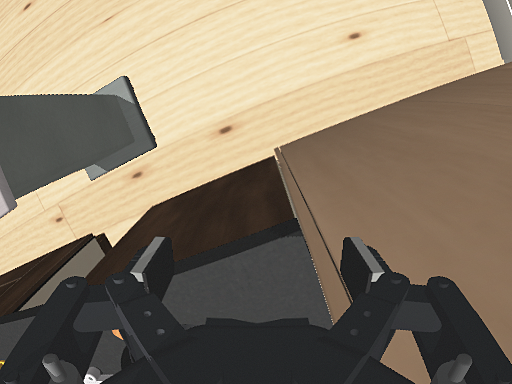

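```bash
cat > h.py <<'E'
import numpy as np,cv2
from cell import *
def pts(d):
    K=d["mtx"];z=d["z_map"];v,u=np.mgrid[0:384,0:512]
    P=np.stack([(u-K[0,2])/K[0,0]*z,(v-K[1,2])/K[1,1]*z,z],-1)
    return P@d["T"][:3,:3].T+d["T"][:3,3]
def crop(im,x0,y0,w,h,s,name):
    cv2.imwrite(name,cv2.resize(im[y0:y0+h,x0:x0+w],None,fx=s,fy=s,interpolation=cv2.INTER_CUBIC))
def wrist():
    s=read_state();d=get_image("wrist")
    return s,d
E
python3 - <<'E'
from h import *
d=dict(np.load("top0.npz"))
crop(d["img"],190,170,200,110,4,"pics/t1.png")
d2=dict(np.load("scene0.npz"))
crop(d2["img"],200,150,170,150,4,"pics/s1.png")
W=pts(d)
for (u,v) in [(270,240),(262,224),(240,222),(216,222),(200,250),(300,250),(348,228),(348,235),(197,215),(256,218),(207,273)]:
    print(u,v,W[v,u].round(1))
E
```

```text
270 240 [473.2 -62.3   0.9]
262 224 [518.9 -38.   22.5]
240 222 [524.7  27.2  26. ]
216 222 [524.4  97.8  30.3]
200 250 [444.7 147.7  -4.4]
300 250 [ 443.2 -151.8   -1.5]
348 228 [ 505.4 -291.4   27.8]
348 235 [ 485.1 -291.2   24.4]
197 215 [548.9 157.5   7. ]
256 218 [540.2 -20.8  -1.2]
207 273 [377.2 123.4  14.1]
```

View pics/t1.png

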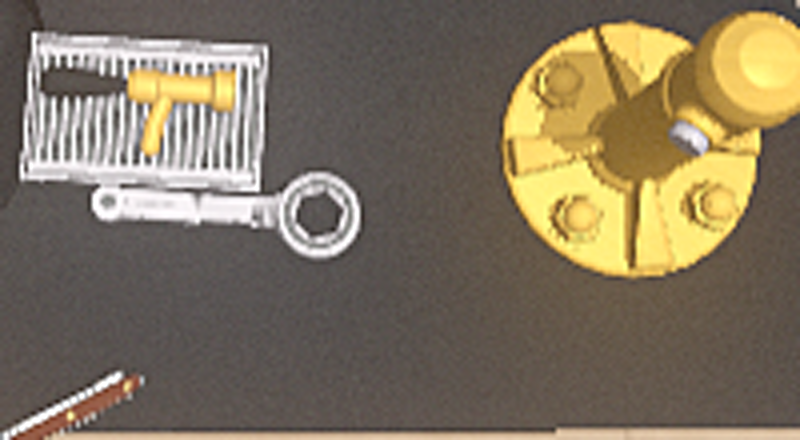

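View pics/s1.png

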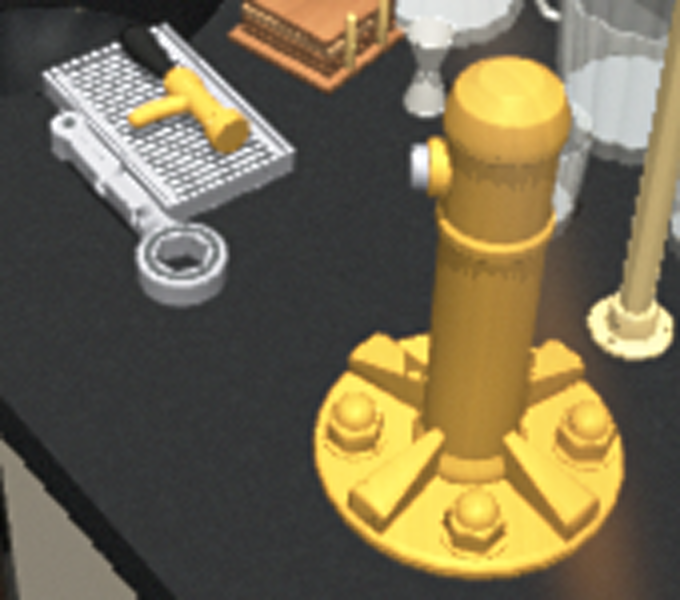

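```bash
cat >> h.py <<'E'
def ray(d,u,v,z):
    K=d["mtx"];r=d["T"][:3,:3]@np.array([(u-K[0,2])/K[0,0],(v-K[1,2])/K[1,1],1]);o=d["T"][:3,3]
    return (o+r*(z-o[2])/r[2]).round(1)
E
python3 - <<'E'
from h import *
d=dict(np.load("top0.npz"));c=lambda x,y:(190+x/4,170+y/4)
print("foot",ray(d,*c(631,149),12)); print("footL",ray(d,*c(503,149),12),ray(d,*c(760,149),12),ray(d,*c(631,22),12),ray(d,*c(631,277),6))
print("nut dome",ray(d,*c(577,210),40),"right nut",ray(d,*c(712,202),40),ray(d,*c(562,80),40))
print("ring",ray(d,*c(320,215),22),"knob",ray(d,*c(106,204),28),"corner tray",ray(d,*c(260,190),22),ray(d,*c(22,180),22))
d=dict(np.load("scene0.npz"));c=lambda x,y:(200+x/4,150+y/4)
print("sc nut",ray(d,*c(355,405),40),"ring",ray(d,*c(183,252),22),"knob",ray(d,*c(67,122),28),"foot",ray(d,*c(469,435),12))
E
```

```text
foot [ 570.1 -298.4   12. ]
footL [ 570.5 -201.5   12. ] [ 569.7 -396.2   12. ] [ 669.1 -304.    12. ] [ 474.1 -294.7    6. ]
nut dome [ 520.4 -248.7   40. ] right nut [ 525.9 -348.    40. ] [ 617.6 -242.3   40. ]
ring [519.6 -61.8  22. ] knob [527.7  96.6  28. ] corner tray [538.5 -17.4  22. ] [546.7 159.9  22. ]
sc nut [ 516.9 -251.7   40. ] ring [520.7 -62.7  22. ] knob [528.5  94.1  28. ] foot [ 574.6 -296.1   12. ]
```

```bash
cat >> h.py <<'E'
from scipy.spatial.transform import Rotation as Ro
def tool():
    s=read_state();return s["eef_pos"],Ro.from_euler("xyz",s["tool_rot"])
def go(x,y,z,yawdeg):
    p,R=tool();Rt=Ro.from_euler("xyz",[np.pi,0,np.radians(yawdeg)])
    print("shift cm",(R.inv().apply(np.array([x,y,z])-p)/10).round(2),"rot",(R.inv()*Rt).as_rotvec().round(3),"at",p.round(1),np.degrees(R.as_euler("xyz")).round(1))
E
python3 -c "
from h import *
go(520,-62,230,90)"
```

```text
shift cm [-50.4  -50.73   0.13] rot [-1.000e-03  1.000e-03  1.177e+00] at [249.2 599.8 230.6] [-179.9    0.   157.4]
```

{"fn": "carry_out", "kwargs": {
  "series": [
    [[-50.4, -50.7, 0, 0, 0, 1.177, 8.5], [-50.4, -50.7, 0, 0, 0, 1.177, 8.5], [-50.4, -50.7, 0, 0, 0, 1.177, 8.5], [-50.4, -50.7, 0, 0, 0, 1.177, 8.5], [-50.4, -50.7, 0, 0, 0, 1.177, 8.5]]
  ]
}}

```text
clock: 0.57
eef_pos: [328.6, 405.4, 231.2]
tool_rot: [-3.141, 0.0, 2.117]
force: [1.6, 0.1, -0.3]
width: 84.9
```

```bash
python3 -c "
from h import *
go(520,-62,180,90)"
```

```text
shift cm [-49.89  -7.92   5.12] rot [-0.     0.     0.546] at [328.6 405.4 231.2] [-180.     0.   121.3]
```

{"fn": "carry_out", "kwargs": {
  "series": [
    [[-49.9, -7.9, 5, 0, 0, 0.546, 8.5], [-49.9, -7.9, 5, 0, 0, 0.546, 8.5], [-49.9, -7.9, 5, 0, 0, 0.546, 8.5], [-49.9, -7.9, 5, 0, 0, 0.546, 8.5], [-49.9, -7.9, 5, 0, 0, 0.546, 8.5]]
  ]
}}

```text
clock: 0.98
eef_pos: [408.3, 214.4, 210.7]
tool_rot: [3.141, -0.0, 1.572]
force: [1.5, -0.1, -0.0]
width: 85.1
```

```bash
python3 -c "
from h import *
go(520,-62,180,90)"
```

```text
shift cm [-27.65  11.14   3.07] rot [ 0.    -0.     0.001] at [408.3 214.4 210.7] [180.   -0.   90.1]
```

{"fn": "carry_out", "kwargs": {
  "series": [
    [[-20, 8, 2.5, 0, 0, 0, 8.5], [-32, 11.1, 3, 0, 0, 0, 8.5], [-32, 11.1, 3, 0, 0, 0, 8.5], [-32, 11.1, 3, 0, 0, 0, 8.5], [-32, 11.1, 3, 0, 0, 0, 8.5]]
  ]
}}

```text
clock: 1.4
eef_pos: [478.3, 19.0, 191.7]
tool_rot: [-3.141, -0.0, 1.577]
force: [0.9, -0.1, -0.1]
width: 84.8
```

{"fn": "carry_out", "kwargs": {
  "series": [
    [[-12.5, 3.2, 0.8, 0, 0, 0, 8.5], [-12.5, 3.2, 0.8, 0, 0, 0, 8.5], [-12.5, 3.2, 0.8, 0, 0, 0, 8.5], [-12.5, 3.2, 0.8, 0, 0, 0, 8.5], [-12.5, 3.2, 0.8, 0, 0, 0, 8.5]]
  ]
}}

```text
clock: 1.82
eef_pos: [510.8, -107.9, 183.7]
tool_rot: [3.142, 0.002, 1.57]
force: [0.3, 1.3, -0.2]
width: 84.9
```

```bash
cat >> h.py <<'E'
def wpix(s,d,u,v,z):
    K=d["mtx"];x=u-K[0,2];y=v-K[1,2];r=np.hypot(x,y);th=r/K[0,0]
    dc=np.array([np.sin(th)*x/r,np.sin(th)*y/r,np.cos(th)]) if r>0 else np.array([0,0,1.])
    R=Ro.from_euler("xyz",s["tool_rot"]).as_matrix();T=d["T_tool_cam"]
    o=s["eef_pos"]+R@T[:3,3];w=R@T[:3,:3]@dc
    return (o+w*(z-o[2])/w[2])
def snap(n):
    s=read_state();d=get_image("wrist");cv2.imwrite(f"pics/{n}.png",d["img"]);np.savez(n+".npz",**d,eef_pos=s["eef_pos"],tool_rot=s["tool_rot"]);return s,d
def ld(n):
    d=dict(np.load(n+".npz"));return d,d
E
python3 -c "
from h import *
s,d=snap('w1');print(s['eef_pos'],s['tool_rot'])"
```

```text
[ 510.75418346 -107.92501762  183.6813232 ] [3.14153160e+00 1.71891463e-03 1.57010161e+00]
```

View pics/w1.png

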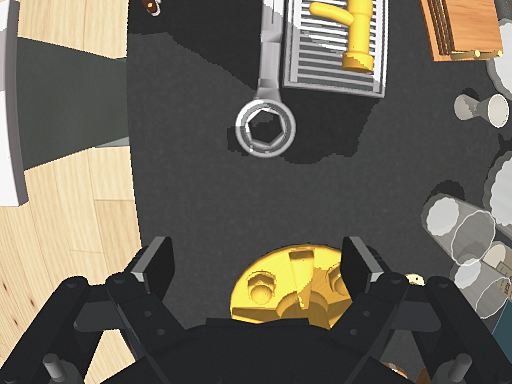

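```bash
python3 -c "
from h import *
s,d=ld('w1')
crop(d['img'],220,60,110,110,6,'pics/w1a.png');crop(d['img'],220,235,110,100,6,'pics/w1b.png')
print(wpix(s,d,266,127,22),wpix(s,d,261,288,40))"
```

```text
[519.70431503 -60.01447213  22.        ] [ 515.0852969  -239.62156497   40.        ]
```

View pics/w1a.png

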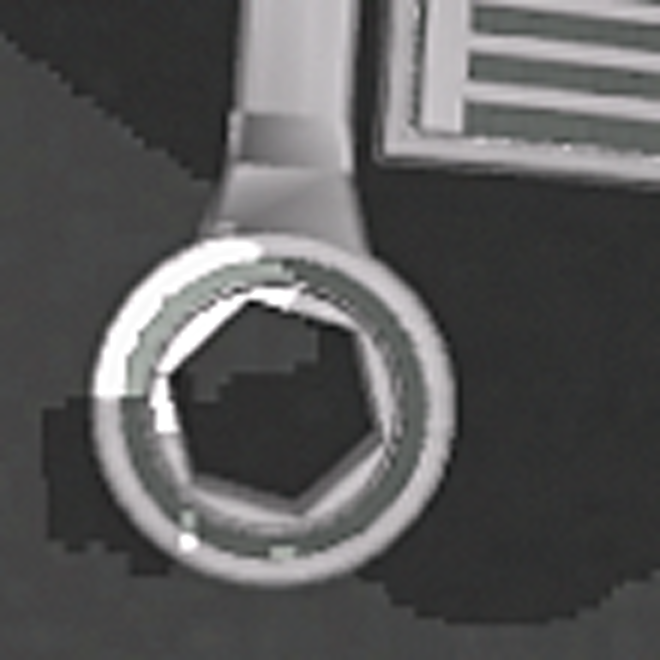

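View pics/w1b.png

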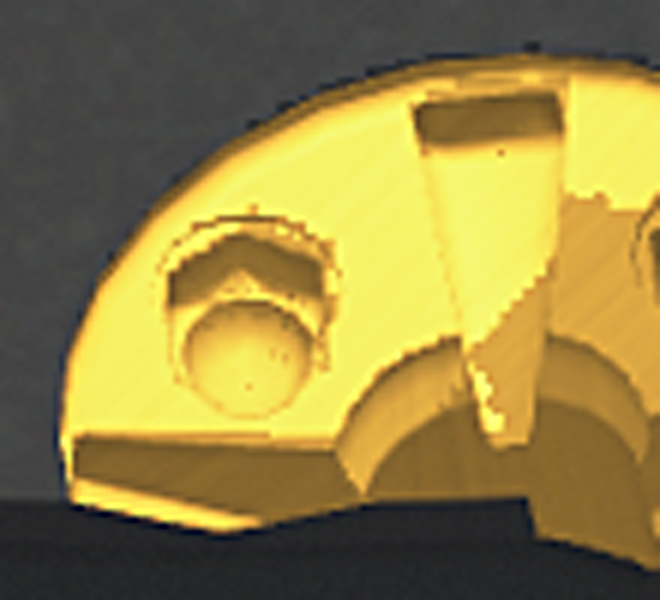

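```bash
python3 -c "
from h import *
go(520,-62,60,90);go(520,-62,2,90)"
```

```text
shift cm [ 4.28  0.99 12.35] rot [-0.001 -0.     0.003] at [ 510.4 -104.9  183.5] [-179.9   -0.    90.2]
shift cm [ 4.28  0.99 18.15] rot [-0.001 -0.     0.003] at [ 510.4 -104.9  183.5] [-179.9   -0.    90.2]
```

{"fn": "carry_out", "kwargs": {
  "series": [
    [[4.3, 1.0, 3, 0, 0, 0, 8.5], [4.3, 1.0, 6.5, 0, 0, 0, 8.5], [4.3, 1.0, 10, 0, 0, 0, 8.5], [4.3, 1.0, 13, 0, 0, 0, 8.5], [4.3, 1.0, 13, 0, 0, 0, 8.5]]
  ]
}}

```text
clock: 2.28
eef_pos: [516.2, -57.1, 49.1]
tool_rot: [-3.131, -0.003, 1.581]
force: [-1.3, 0.7, 0.5]
width: 85.0
```

```bash
python3 -c "
from h import *
snap('w2');go(520,-62,3,90)"
```

```text
shift cm [-0.39  0.25  4.87] rot [-0.007 -0.002  0.009] at [517.8 -58.2  51.7] [-1.796e+02 -1.000e-01  9.050e+01]
```

View pics/w2.png

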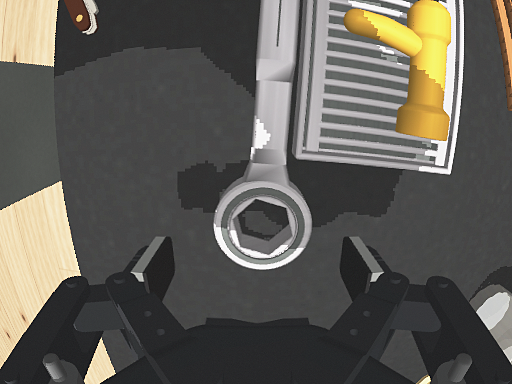

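```bash
python3 -c "
from h import *
s,d=ld('w2');print(s['eef_pos'],wpix(s,d,263,223,22))
go(520,-62,3,90)"
```

```text
[516.16438406 -57.11139362  49.14374587] [519.25249294 -57.52794755  22.        ]
shift cm [-0.39  0.25  4.87] rot [-0.007 -0.002  0.009] at [517.8 -58.2  51.7] [-1.796e+02 -1.000e-01  9.050e+01]
```

{"fn": "carry_out", "kwargs": {
  "series": [
    [[-0.2, 0.2, 2.5, 0, 0, 0, 8.5], [-0.2, 0.2, 4.9, 0, 0, 0, 8.5], [-0.2, 0.2, 4.9, 0, 0, 0, 8.5], [-0.2, 0.2, 4.9, 0, 0, 0, 5], [-0.2, 0.2, 4.9, 0, 0, 0, 5]]
  ]
}}

```text
clock: 2.75
eef_pos: [523.1, -62.6, 7.0]
tool_rot: [3.14, -0.0, 1.577]
force: [-2.0, -0.0, 0.8]
width: 63.3
```

{"fn": "carry_out", "kwargs": {
  "series": [
    [[0, 0, 0, 0, 0, 0, 5], [0, 0, 0, 0, 0, 0, 5], [0, 0, 0, 0, 0, 0, 5]]
  ]
}}

```text
clock: 3.0
eef_pos: [523.1, -62.5, 7.9]
tool_rot: [3.14, -0.0, 1.578]
force: [-3.0, 0.2, 8.6]
width: 60.2
```

{"fn": "carry_out", "kwargs": {
  "series": [
    [[-0.3, -0.6, -0.1, 0, 0, 0, 5], [-0.8, -1.6, -0.1, 0, 0, 0, 5], [-1.6, -2.8, -0.1, 0, 0, 0, 5], [-2.6, -4, -0.1, 0, 0, 0, 5], [-3.5, -5, -0.1, 0, 0, 0, 5]]
  ]
}}

```text
clock: 3.42
eef_pos: [474.2, -97.7, 8.0]
tool_rot: [3.136, -0.001, 1.577]
force: [3.8, 4.4, 9.6]
width: 60.3
```

{"fn": "carry_out", "kwargs": {
  "series": [
    [[0, 0, 0, 0, 0, 0, 6.5], [0, 0, 0, 0, 0, 0, 8.5], [0, 0, 0, 0, 0, 0, 8.5], [0, 0, 0, 0, 0, 0, 8.5], [0, 0, -3, 0, 0, 0, 8.5]]
  ]
}}

```text
clock: 3.83
eef_pos: [470.2, -97.2, 32.5]
tool_rot: [-3.134, -0.002, 1.578]
force: [0.4, 0.1, -0.4]
width: 85.0
```

{"fn": "carry_out", "kwargs": {
  "series": [
    [[0, 0, -3, 0, 0, 0, 8.5], [0, 0, -7, 0, 0, 0, 8.5], [-3, 0, -10, 0, 0, 0, 8.5], [-3, 0, -12, 0, 0, 0, 8.5], [-3, 0, -12, 0, 0, 0, 8.5]]
  ]
}}

```text
clock: 4.25
eef_pos: [475.8, -130.2, 159.9]
tool_rot: [3.133, 0.003, 1.575]
force: [0.4, 0.2, -0.7]
width: 85.2
```

```bash
python3 -c "
from h import *
s,d=snap('w3');print(s['eef_pos'],s['tool_rot'],s['qpos'])
d=get_image('top');crop(d['img'],190,170,200,110,4,'pics/t3.png');np.savez('t3.npz',**d)"
```

```text
[ 475.8158802  -130.19440311  159.9344716 ] [3.13346287e+00 2.75550081e-03 1.57527208e+00] [-0.0262419   0.5324104   0.34187355  2.03516463 -0.29980095  0.6122959
  0.52202359]
```

View pics/w3.png

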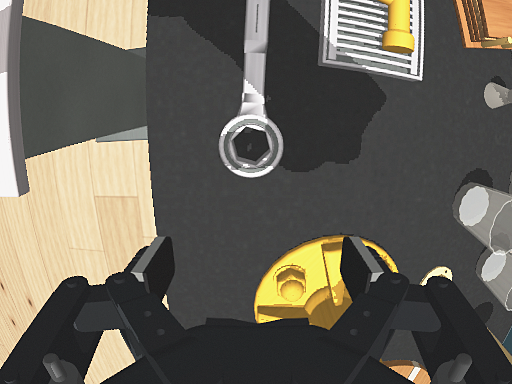

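View pics/t3.png

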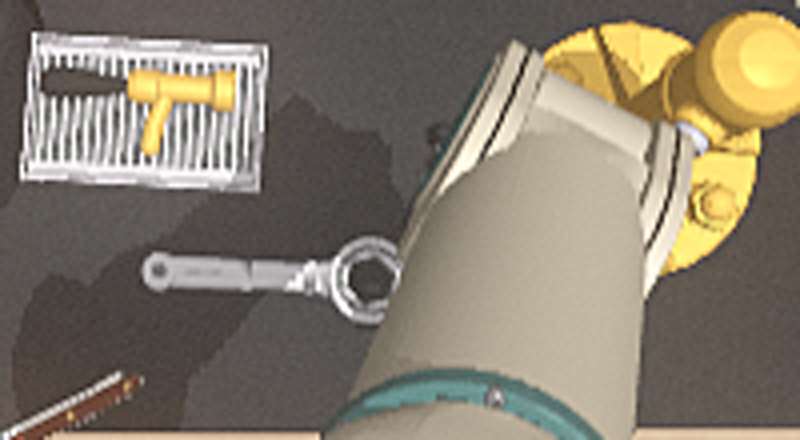

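```bash
python3 -c "
from h import *
d=dict(np.load('t3.npz'));c=lambda x,y:(190+x/4,170+y/4)
print('ring',ray(d,*c(371,280),22),'knob',ray(d,*c(158,270),28))
s,d=ld('w3')
crop(d['img'],200,0,110,190,4,'pics/w3a.png')
print(wpix(s,d,250.5,146,22))
print(tool()[0])"
```

```text
ring [471.4 -98.6  22. ] knob [478.9  57.9  28. ]
[470.36773167 -98.80327762  22.        ]
[ 473.50374187 -127.59100731  156.39325676]
```

View pics/w3a.png

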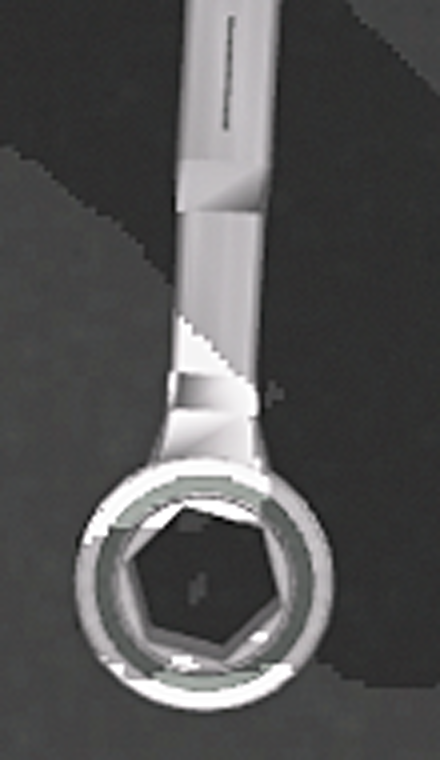

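```bash
python3 -c "
from h import *
go(474.5,-31,60,87.1)"
```

```text
shift cm [9.66 0.15 9.64] rot [ 0.001 -0.     0.058] at [ 473.5 -127.6  156.4] [179.9  -0.   90.4]
```

{"fn": "carry_out", "kwargs": {
  "series": [
    [[3.2, 0.1, 2, 0, 0, 0.058, 6], [6.5, 0.1, 5, 0, 0, 0.058, 6], [9.6, 0.1, 8, 0, 0, 0.058, 6], [9.6, 0.1, 10, 0, 0, 0.058, 6], [9.6, 0.1, 10, 0, 0, 0.058, 6]]
  ]
}}

```text
clock: 4.77
eef_pos: [469.2, -28.2, 51.2]
tool_rot: [-3.131, -0.002, 1.525]
force: [-0.9, -0.4, -0.7]
width: 60.1
```

```bash
python3 -c "
from h import *
tool();snap('w4');go(474.5,-31,3,87.1)"
```

```text
shift cm [-0.01  0.43  5.02] rot [-0.007 -0.     0.001] at [470.5 -30.7  53.2] [-179.6   -0.    87.2]
```

View pics/w4.png

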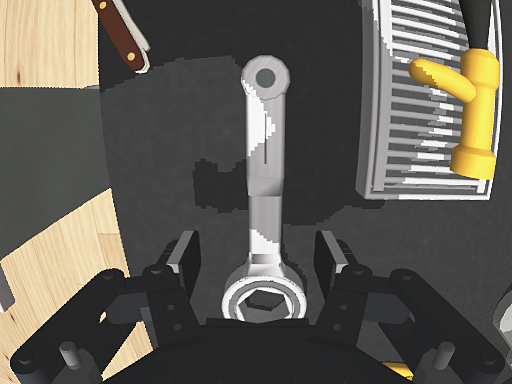

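{"fn": "carry_out", "kwargs": {
  "series": [
    [[0, 0.4, 2.5, -0.007, 0, 0, 6], [0, 0.4, 4.9, -0.007, 0, 0, 6], [0, 0.4, 4.9, -0.007, 0, 0, 6], [0, 0.4, 4.9, -0.007, 0, 0, 6], [0, 0.4, 4.9, -0.007, 0, 0, 4]]
  ]
}}

```text
clock: 5.23
eef_pos: [478.3, -33.6, 8.1]
tool_rot: [3.132, 0.001, 1.517]
force: [0.4, -0.6, 0.2]
width: 49.0
```

```bash
python3 -c "
from h import *
go(474.5,-31,3,87.1)"
```

```text
shift cm [ 0.24 -0.4   0.51] rot [ 0.009  0.001 -0.003] at [478.3 -33.6   8.1] [1.795e+02 1.000e-01 8.690e+01]
```

{"fn": "carry_out", "kwargs": {
  "series": [
    [[0.2, -0.4, 0.4, 0, 0, 0, 4], [0.2, -0.4, 0.4, 0, 0, 0, 4], [0.2, -0.4, 0.4, 0, 0, 0, 4], [0.2, -0.4, 0.4, 0, 0, 0, 4]]
  ]
}}

```text
clock: 5.57
eef_pos: [474.4, -30.4, 3.9]
tool_rot: [3.132, 0.0, 1.519]
force: [0.0, 0.0, -0.1]
width: 39.9
```

```bash
python3 -c "
from h import *
go(474.5,-31,3,87.1)"
```

```text
shift cm [-0.06  0.01  0.09] rot [ 0.009  0.    -0.001] at [474.4 -30.4   3.9] [179.5   0.   87. ]
```

{"fn": "carry_out", "kwargs": {
  "series": [
    [[0, 0, 0.0, 0.009, 0, 0, 2.5], [0, 0, 0, 0.009, 0, 0, 0.5], [0, 0, 0, 0.009, 0, 0, 0.5], [0, 0, 0, 0.009, 0, 0, 0.5], [0, 0, 0, 0.009, 0, 0, 0.5]]
  ]
}}

```text
clock: 5.98
eef_pos: [474.3, -30.3, 3.6]
tool_rot: [-3.141, -0.0, 1.519]
force: [-0.1, -0.8, 7.0]
width: 18.9
```

{"fn": "carry_out", "kwargs": {
  "series": [
    [[0, 0, 0, 0, 0, 0, 0.5], [0, 0, -1, 0, 0, 0, 0.5], [0, 0, -3, 0, 0, 0, 0.5], [0, 0, -6, 0, 0, 0, 0.5], [0, 0, -6, 0, 0, 0, 0.5]]
  ]
}}

```text
clock: 6.4
eef_pos: [475.7, -30.8, 66.1]
tool_rot: [3.138, 0.001, 1.518]
force: [0.9, 0.0, -2.6]
width: 19.2
```

{"fn": "carry_out", "kwargs": {
  "series": [
    [[0, 0, 0, 0, 0, 0, 0.5], [0, 0, 0, 0, 0, 0, 0.5]]
  ]
}}

```text
clock: 6.57
eef_pos: [473.3, -29.8, 62.5]
tool_rot: [-3.139, -0.0, 1.519]
force: [0.9, 0.4, -3.1]
width: 18.6
```

```bash
python3 -c "
from h import *
s,d=snap('w5');print(s['eef_pos'],s['tool_rot'],s['force'],s['torque'],s['width'],s['qpos'])
d=get_image('scene');crop(d['img'],190,130,200,150,4,'pics/s5.png');np.savez('s5.npz',**d)"
```

```text
[473.30256231 -29.82643033  62.48908148] [-3.13889883e+00 -1.92496382e-04  1.51937212e+00] [ 0.88917049  0.37694572 -3.06491503] [0.06929785 0.01496065 0.03020304] 18.61870225073165 [-0.2520152   0.71225074  0.38378587  2.1401065  -0.66336623  0.40904007
  0.61593522]
```

View pics/w5.png

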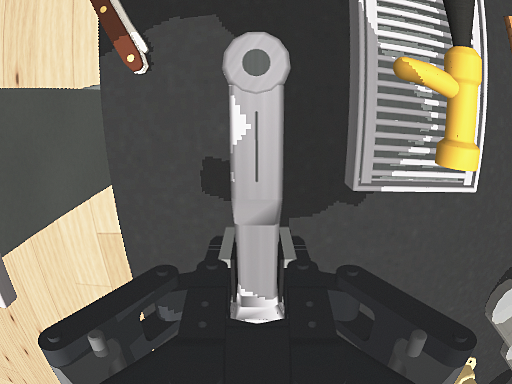

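View pics/s5.png

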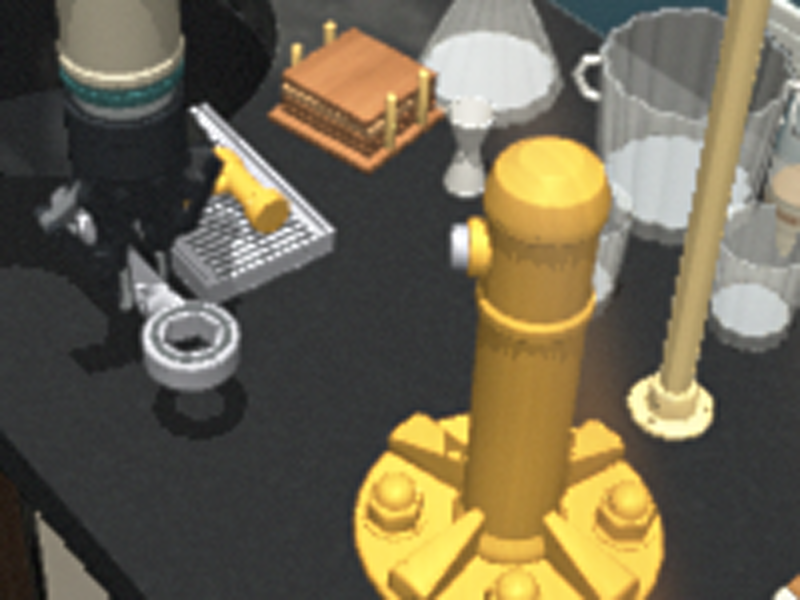

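```bash
python3 -c "
from h import *
s,d=ld('w5')
R=Ro.from_euler('xyz',s['tool_rot'])
for v in(60,62,64):
  p=wpix(s,d,257,v,s['eef_pos'][2]+24.4);print(R.inv().apply(p-s['eef_pos']))
crop(d['img'],210,20,100,100,6,'pics/w5a.png')
d=dict(np.load('s5.npz'));p=ray(d,190+190/4,130+334/4,81);print(p,R.inv().apply(p-s['eef_pos']))
p=ray(d,190+395/4,130+495/4,43);print(p)
"
```

```text
[ 88.28546176  -0.33653271 -24.38218773]
[ 87.47404579  -0.33641126 -24.38234425]
[ 86.66424339  -0.33628853 -24.38250047]
[ 469.1 -100.4   81. ] [-70.69272973  -0.61931612 -18.52292584]
[ 510.1 -259.8   43. ]
```

View pics/w5a.png

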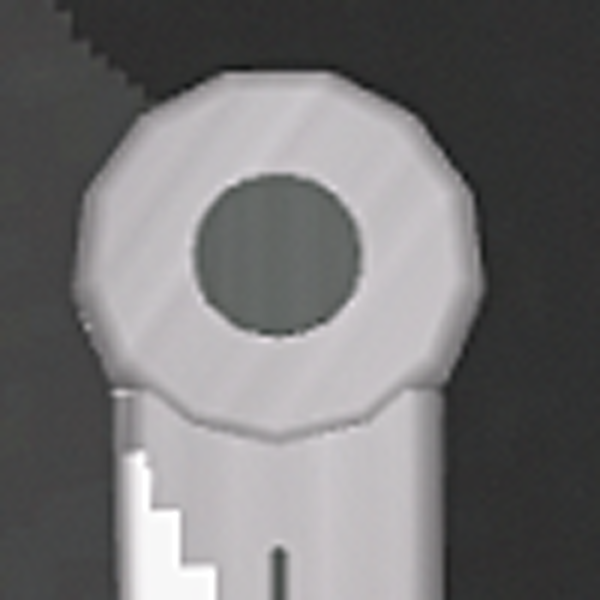

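```bash
python3 -c "
from h import *
go(440,-290,120,87)"
```

```text
shift cm [-26.14  -1.95  -5.81] rot [-0.004 -0.     0.001] at [472.8 -29.9  61.9] [-179.8   -0.    87. ]
```

{"fn": "carry_out", "kwargs": {
  "series": [
    [[-3, -0.5, -3, 0, 0, 0, 0.5], [-7, -1, -5.8, 0, 0, 0, 0.5], [-11, -1.5, -5.8, 0, 0, 0, 0.5], [-15, -2, -5.8, 0, 0, 0, 0.5], [-19, -2, -5.8, 0, 0, 0, 0.5]]
  ]
}}

```text
clock: 7.08
eef_pos: [442.3, -217.3, 120.5]
tool_rot: [-3.138, -0.001, 1.519]
force: [0.5, 0.3, -3.7]
width: 18.7
```

{"fn": "carry_out", "kwargs": {
  "series": [
    [[-3.5, 0, 0, 0, 0, 0, 0.5], [-7, 0, 0, 0, 0, 0, 0.5], [-7, 0, 0, 0, 0, 0, 0.5], [-7, 0, 0, 0, 0, 0, 0.5], [-7, 0, 0, 0, 0, 0, 0.5]]
  ]
}}

```text
clock: 7.5
eef_pos: [439.4, -285.3, 119.7]
tool_rot: [-3.137, -0.002, 1.518]
force: [0.6, 0.7, -3.6]
width: 18.8
```

{"fn": "carry_out", "kwargs": {
  "series": [
    [[0, 0, 0, 0, 0, 0, 0.5], [0, 0, 0, 0, 0, 0, 0.5]]
  ]
}}

```text
clock: 7.67
eef_pos: [440.5, -284.3, 120.3]
tool_rot: [-3.138, -0.002, 1.521]
force: [-0.3, -0.4, -3.0]
width: 18.9
```

```bash
python3 -c "
from h import *
s,d=snap('w6');print(s['eef_pos'],s['tool_rot'],s['qpos']);print(read_state()['eef_pos'])"
```

```text
[ 440.50211674 -284.27848587  120.332437  ] [-3.13846674e+00 -1.50609403e-03  1.52098362e+00] [ 0.21724335  0.66058329  0.46279514  1.97667351 -0.49105143  0.61903414
  0.95446026]
[ 440.62543597 -284.51607415  120.54550855]
```

View pics/w6.png

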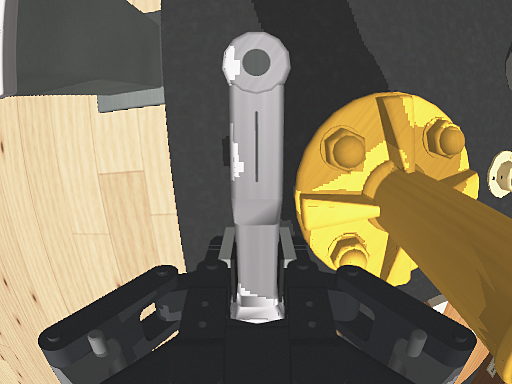

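```bash
python3 -c "
from h import *
s,d=ld('w6');crop(d['img'],300,110,90,80,8,'pics/w6a.png')
for q in [(343,143,31.5),(348,152,45)]:print(wpix(s,d,*q))"
```

```text
[ 510.92614051 -245.68590309   31.5       ]
[ 511.08291763 -250.87466825   45.        ]
```

View pics/w6a.png

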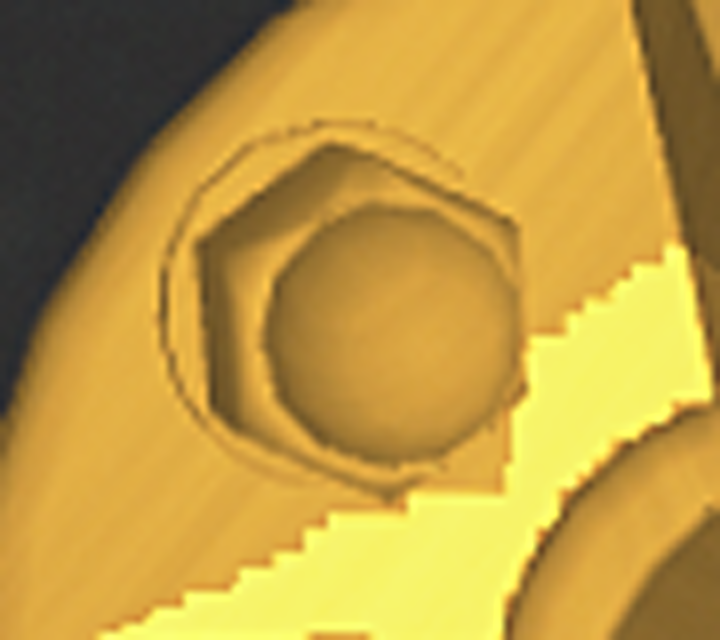

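```bash
cat > fit.py <<'E'
from h import *
from scipy.optimize import least_squares
def wproj(s,d,P):
    R=Ro.from_euler("xyz",s["tool_rot"]).as_matrix();T=d["T_tool_cam"]
    p=(np.asarray(P)-s["eef_pos"])@R; p=(p-T[:3,3])@T[:3,:3]
    rr=np.hypot(p[...,0],p[...,1]);th=np.arctan2(rr,p[...,2])
    return np.stack([p[...,0]/rr*th*297.3+d["mtx"][0,2],p[...,1]/rr*th*297.3+d["mtx"][1,2]],-1)
E
cat > f1.py <<'E'
from fit import *
s,d=ld('w6')
c=np.array([(162,310),(335,122),(200,200),(270,138),(400,135),(235,450),(185,395),(300,482),(460,178)])/8+[300,110]
W=np.array([wpix(s,d,u,v,14) for u,v in c])[:,:2]
r=least_squares(lambda p:np.hypot(*(W-p[:2]).T)-p[2],[512,-246,20]);print("free",r.x,r.fun.round(1))
r2=least_squares(lambda p:np.hypot(*(W-p).T)-20,[512,-246]);print(r2.x,r2.fun.round(1))
# hex bottom/visible corners: bottom left edge corners & top
hexp=np.array([(335,143),(200,240),(212,408),(385,495),(517,225)])/8+[300,110]
for z in(14,23,32):print(z,np.array([wpix(s,d,u,v,z) for u,v in hexp])[:,:2].round(1).tolist())
print("foot r: ",)
E
python3 f1.py
```

```text
free [ 515.44913248 -252.55111377   19.71016248] [ 0.1  0.2 -0.2  0.1  0.  -0.2 -0.   0.2 -0.2]
[ 515.73015804 -252.71195984] [ 0.1  0.1 -0.2  0.1 -0.2 -0.4 -0.1 -0.2 -0.6]
14 [[515.0, -234.9], [499.9, -245.1], [501.1, -263.4], [521.1, -273.8], [536.1, -244.0]]
23 [[512.4, -234.2], [497.9, -244.0], [499.1, -261.7], [518.3, -271.7], [532.7, -243.0]]
32 [[509.9, -233.4], [495.8, -242.9], [497.0, -259.9], [515.5, -269.6], [529.4, -241.9]]
foot r:
```

```bash
python3 -c "
from h import *
go(420,-275,100,202)"
```

```text
shift cm [ 0.85 -2.1   2.06] rot [-1.000e-03 -3.000e-03 -2.005e+00] at [ 440.6 -284.5  120.5] [-1.798e+02 -1.000e-01  8.710e+01]
```

{"fn": "carry_out", "kwargs": {
  "series": [
    [[0.9, -2.1, 0, 0, 0, -0.125, 0.5], [0.9, -2.1, 0, 0, 0, -0.25, 0.5], [0.9, -2.1, 0, 0, 0, -0.375, 0.5], [0.9, -2.1, 0, 0, 0, -0.5, 0.5], [0.9, -2.1, 0, 0, 0, -0.625, 0.5]]
  ]
}}

```text
clock: 8.13
eef_pos: [420.2, -275.1, 121.1]
tool_rot: [-3.14, -0.001, 2.152]
force: [0.0, -0.0, -3.1]
width: 18.8
```

{"fn": "carry_out", "kwargs": {
  "series": [
    [[0, 0, 0, 0, 0, -0.125, 0.5], [0, 0, 0, 0, 0, -0.25, 0.5], [0, 0, 0, 0, 0, -0.375, 0.5], [0, 0, 0, 0, 0, -0.5, 0.5], [0, 0, 0, 0, 0, -0.625, 0.5]]
  ]
}}

```text
clock: 8.55
eef_pos: [420.2, -275.2, 121.0]
tool_rot: [-3.141, -0.002, 2.776]
force: [0.1, 0.1, -3.8]
width: 19.1
```

{"fn": "carry_out", "kwargs": {
  "series": [
    [[0, 0, 0, 0, 0, -0.125, 0.5], [0, 0, 0, 0, 0, -0.25, 0.5], [0, 0, 0, 0, 0, -0.375, 0.5], [0, 0, 0, 0, 0, -0.5, 0.5], [0, 0, 0, 0, 0, -0.625, 0.5]]
  ]
}}

```text
clock: 8.97
eef_pos: [420.1, -275.3, 121.0]
tool_rot: [3.141, -0.002, -2.882]
force: [-0.7, 0.8, -3.0]
width: 18.9
```

```bash
python3 -c "
from h import *
print(read_state()['qpos']);go(420,-275,70,202)"
```

```text
[ 0.57398042  0.58834814 -0.07387852  2.02594685  0.08298128  0.53191884
  2.27143604]
shift cm [-0.01  0.03  5.1 ] rot [ 0.001 -0.002 -0.124] at [ 420.1 -275.3  121. ] [ 1.800e+02 -1.000e-01 -1.651e+02]
```

{"fn": "carry_out", "kwargs": {
  "series": [
    [[0, 0, 1.5, 0, 0, -0.124, 0.5], [0, 0, 3, 0, 0, -0.124, 0.5], [0, 0, 5, 0, 0, -0.124, 0.5], [0, 0, 5, 0, 0, -0.124, 0.5], [0, 0, 5, 0, 0, -0.124, 0.5]]
  ]
}}

```text
clock: 9.38
eef_pos: [419.2, -275.1, 70.4]
tool_rot: [3.139, -0.004, -2.764]
force: [0.3, -0.7, -3.0]
width: 19.0
```

```bash
python3 -c "
from h import *
go(452,-278.3,70,202)"
```

```text
shift cm [-2.93 -1.5   0.03] rot [ 0.003 -0.004 -0.007] at [ 419.2 -275.1   70.4] [ 179.8   -0.2 -158.4]
```

{"fn": "carry_out", "kwargs": {
  "series": [
    [[-1, -0.5, 0, 0.002, -0.003, -0.007, 0.5], [-2, -1, 0, 0.002, -0.003, -0.007, 0.5], [-2.9, -1.5, 0, 0.002, -0.003, -0.007, 0.5], [-2.9, -1.5, 0, 0.002, -0.003, -0.007, 0.5], [-2.9, -1.5, 0, 0.002, -0.003, -0.007, 0.5]]
  ]
}}

```text
clock: 9.8
eef_pos: [453.8, -279.4, 71.9]
tool_rot: [-3.139, 0.003, -2.757]
force: [-0.1, 0.4, -3.9]
width: 18.7
```

```bash
python3 -c "
from h import *
print(read_state()['qpos']);go(452,-278.3,70,202)
d=get_image('scene');crop(d['img'],230,170,150,130,5,'pics/s7.png');np.savez('s7.npz',**d)
d=get_image('top');crop(d['img'],290,160,110,90,7,'pics/t7.png');np.savez('t7.npz',**d)"
```

```text
[ 0.55965626  0.70070118 -0.091136    1.97724278  0.13060432  0.46505228
  2.32844065]
shift cm [0.13 0.17 0.19] rot [-0.003  0.003  0.   ] at [ 453.8 -279.4   71.9] [-179.8    0.2 -158. ]
```

View pics/s7.png

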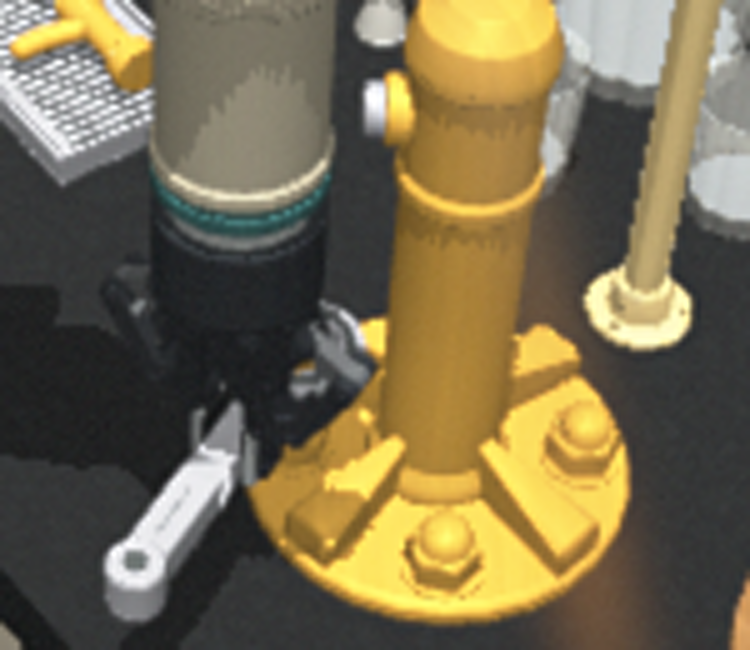

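View pics/t7.png

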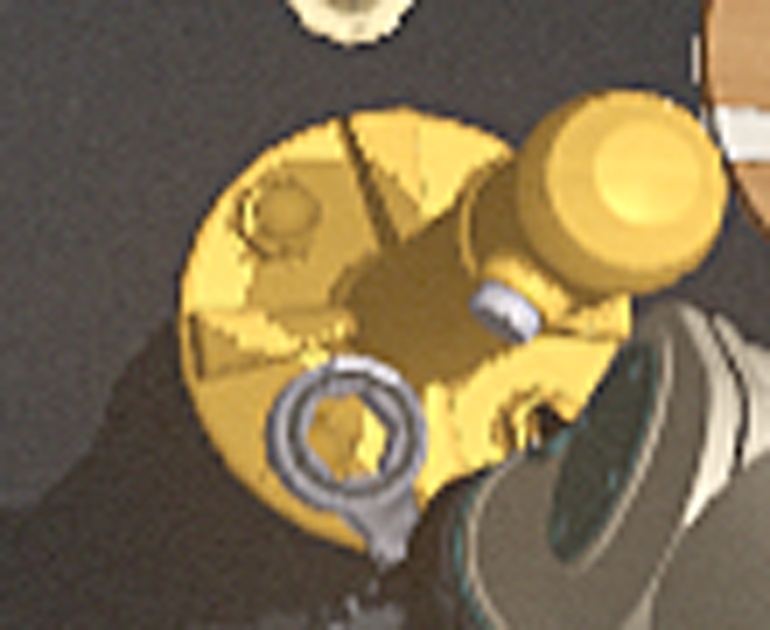

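```bash
python3 -c "
from h import *
d=dict(np.load('t7.npz'))
print('ring',ray(d,290+347/7,160+432/7,90.3))
p,R=tool();print('kin ring',p+R.apply([-68.5,0,0]))
K=d['mtx'];
def pr(P):
  c=(np.array(P)-d['T'][:3,3])@d['T'][:3,:3];return [(c[0]/c[2]*K[0,0]+K[0,2]-290)*7,(c[1]/c[2]*K[1,1]+K[1,2]-160)*7]
print(pr([515.6,-252.6,40]),pr([571.5,-298,12]))
print(p,np.degrees(R.as_euler('xyz')))
"
```

```text
ring [ 516.2 -251.9   90.3]
kin ring [ 515.39810594 -253.60908644   71.41907789]
[np.float64(319.62685545222064), np.float64(448.81498938647405)] [np.float64(403.0693660956765), np.float64(327.55506983421833)]
[ 451.86743965 -279.22356135   71.36326717] [-1.79930182e+02  4.66820333e-02 -1.58041553e+02]
```

```bash
cat > f2.py <<'E'
from h import *
d=dict(np.load('top0.npz'));K=d['mtx'];S=20;x0,y0=318,205
def pr(P,d=d):
  c=(np.array(P)-d['T'][:3,3])@d['T'][:3,:3];K=d['mtx'];return np.stack([c[...,0]/c[...,2]*K[0,0]+K[0,2],c[...,1]/c[...,2]*K[1,1]+K[1,2]],-1)
im=cv2.resize(d['img'][y0:y0+30,x0:x0+36],None,fx=S,fy=S,interpolation=cv2.INTER_CUBIC)
t=np.linspace(0,2*np.pi,90)
for c,col in(((515.6,-252.6),(255,0,0)),((519,-250),(0,0,255))):
  for r,z in((20,14),(11,38)):
    q=(pr(np.stack([c[0]+r*np.cos(t),c[1]+r*np.sin(t),0*t+z],-1))-[x0,y0]+.5)*S
    cv2.polylines(im,[q.astype(int)],True,col,1)
cv2.imwrite('pics/t0n.png',im)
d2=dict(np.load('scene0.npz'));x0,y0=268,235
im=cv2.resize(d2['img'][y0:y0+36,x0:x0+40],None,fx=S,fy=S,interpolation=cv2.INTER_CUBIC)
for c,col in(((515.6,-252.6),(255,0,0)),((519,-250),(0,0,255))):
  for r,z in((20,14),(11,38)):
    q=(pr(np.stack([c[0]+r*np.cos(t),c[1]+r*np.sin(t),0*t+z],-1),d2)-[x0,y0]+.5)*S
    cv2.polylines(im,[q.astype(int)],True,col,1)
cv2.imwrite('pics/s0n.png',im)
E
python3 f2.py
```

```text
(no output)
```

View pics/t0n.png

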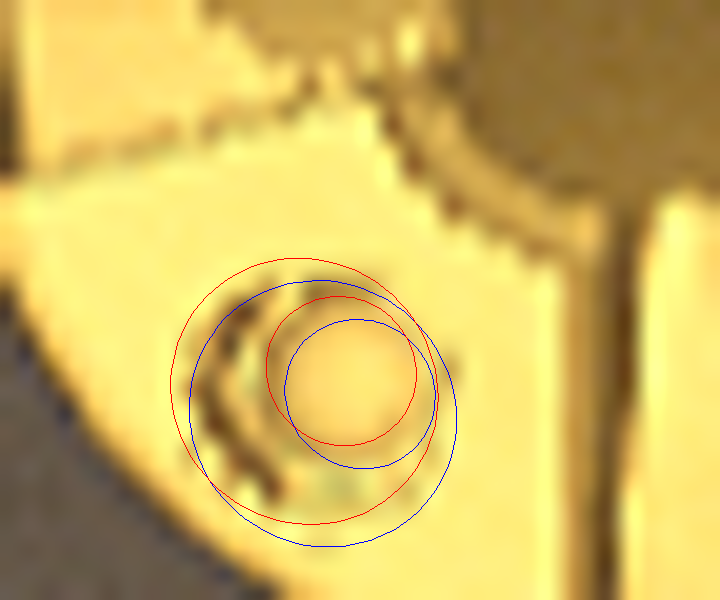

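View pics/s0n.png

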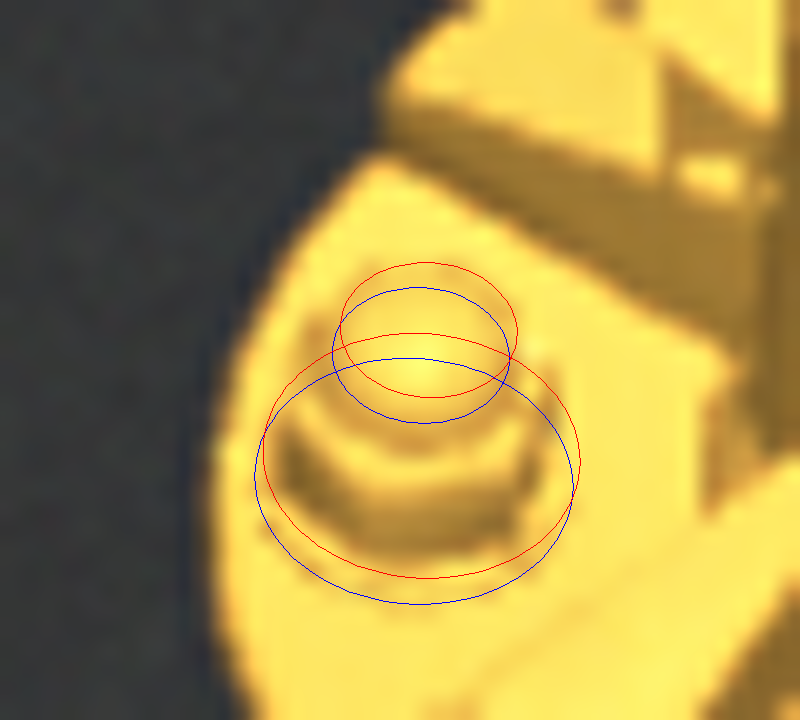

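{"fn": "carry_out", "kwargs": {
  "series": [
    [[-0.09, 0.05, 1, 0, 0, 0, 0.5], [-0.09, 0.05, 2, 0, 0, 0, 0.5], [-0.09, 0.05, 3, 0, 0, 0, 0.5], [-0.09, 0.05, 3.6, 0, 0, 0, 0.5], [-0.09, 0.05, 3.6, 0, 0, 0, 0.5]]
  ]
}}

```text
clock: 10.32
eef_pos: [451.5, -277.8, 32.8]
tool_rot: [3.14, -0.001, -2.758]
force: [-0.4, -0.2, -3.4]
width: 19.0
```

```bash
python3 -c "
from h import *
s=read_state();p,R=tool();print(p,np.degrees(R.as_euler('xyz')),s['force'],s['torque'],'ring',p+R.apply([-68.5,0,0]))
d=get_image('top');crop(d['img'],315,200,50,40,15,'pics/t8.png');np.savez('t8.npz',**d)"
```

```text
[ 451.54197216 -277.77732034   32.79039001] [ 1.79894110e+02 -7.65286412e-02 -1.58044849e+02] [-0.44261265 -0.20092274 -3.37563412] [0.03878016 0.06349287 0.00144525] ring [ 515.07407629 -252.16651454   32.69889618]
```

View pics/t8.png

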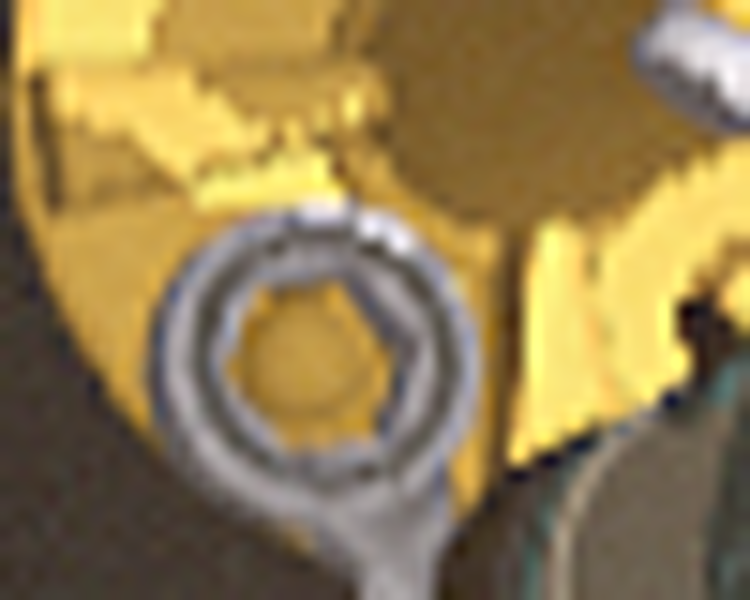

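```bash
python3 -c "
exec(open('f2.py').read().split('im=')[0])
a=pr(np.array([[516,-252.3,51.2],[516,-252.3,40],[516,-252.3,29.2],[517,-252.3,40],[516,-251.3,40]]));print(((a-[315,200]+.5)*15).round(1))"
```

```text
[[329.2 360.2]
 [315.8 367.2]
 [303.1 373.9]
 [315.5 362.1]
 [310.7 367.2]]
```

{"fn": "carry_out", "kwargs": {
  "series": [
    [[-0.07, 0.06, 0.2, 0, 0, 0, 0.5], [-0.07, 0.06, 0.4, 0, 0, 0, 0.5], [-0.07, 0.06, 0.6, 0, 0, 0, 0.5], [-0.07, 0.06, 0.6, 0, 0, 0, 0.5]]
  ]
}}

```text
clock: 10.7
eef_pos: [453.1, -277.6, 28.7]
tool_rot: [-3.141, 0.001, -2.758]
force: [-0.1, -0.1, -3.9]
width: 18.5
```

```bash
cat >> h.py <<'E'
def st():
    s=read_state();p,R=tool();print(s['clock'].round(2),'tcp',p.round(1),np.degrees(R.as_euler('xyz')).round(2),'F',s['force'].round(1),'M',s['torque'].round(2),'ring',p.round(1)+R.apply([-68.5,0,0]).round(1),'q',s['qpos'].round(2))
E
python3 -c "
from h import *
st()"
```

```text
Traceback (most recent call last):
  File "h.py", line 32, in st
    s=read_state();p,R=tool();print(s['clock'].round(2),'tcp',p.round(1),np.degrees(R.as_euler('xyz')).round(2),'F',s['force'].round(1),'M',s['torque'].round(2),'ring',p.round(1)+R.apply([-68.5,0,0]).round(1),'q',s['qpos'].round(2))
                                    ^^^^^^^^^^^^^^^^
AttributeError: 'float' object has no attribute 'round'
```

{"fn": "carry_out", "kwargs": {
  "series": [
    [[0, 0, 0.15, 0, 0, 0, 0.5], [0, 0, 0.3, 0, 0, 0, 0.5], [0, 0, 0.3, 0, 0, 0, 0.5]]
  ]
}}

```text
clock: 10.95
eef_pos: [453.2, -277.5, 25.7]
tool_rot: [-3.141, 0.001, -2.758]
force: [-2.1, 0.6, -2.7]
width: 19.0
```

```bash
sed -i "s/s\['clock'\].round(2)/round(s['clock'],2)/" h.py; python3 -c "
from h import *
st()"
```

```text
10.95 tcp [ 453.2 -277.5   25.7] [-1.7996e+02  5.0000e-02 -1.5804e+02] F [-2.1  0.6 -2.7] M [0.09 0.24 0.11] ring [ 516.7 -251.9   25.8] q [ 0.54  0.78 -0.07  1.99  0.14  0.37  2.31]
```

{"fn": "carry_out", "kwargs": {
  "series": [
    [[0, 0, 0.1, 0, 0, 0, 0.5], [0, 0, 0.2, 0, 0, 0, 0.5], [0, 0, 0.2, 0, 0, 0, 0.5]]
  ]
}}

```text
clock: 11.2
eef_pos: [453.1, -277.5, 23.7]
tool_rot: [-3.141, 0.001, -2.758]
force: [-1.5, 1.1, -2.9]
width: 18.7
```

```bash
python3 -c "
from h import *
st()"
```

```text
11.2 tcp [ 453.1 -277.5   23.7] [-1.7996e+02  4.0000e-02 -1.5804e+02] F [-1.5  1.1 -2.9] M [0.16 0.3  0.06] ring [ 516.6 -251.9   23.8] q [ 0.54  0.79 -0.07  1.99  0.14  0.37  2.31]
```

{"fn": "carry_out", "kwargs": {
  "series": [
    [[0, 0, 0.1, 0, 0, 0, 0.5], [0, 0, 0.2, 0, 0, 0, 0.5], [0, 0, 0.3, 0, 0, 0, 0.5], [0, 0, 0.3, 0, 0, 0, 0.5]]
  ]
}}

```text
clock: 11.53
eef_pos: [453.2, -277.6, 20.7]
tool_rot: [-3.141, 0.001, -2.758]
force: [-1.8, 0.9, -3.2]
width: 18.7
```

```bash
python3 -c "
from h import *
st()"
```

```text
11.53 tcp [ 453.2 -277.6   20.7] [-1.7996e+02  4.0000e-02 -1.5804e+02] F [-1.8  0.9 -3.2] M [0.26 0.43 0.07] ring [ 516.7 -252.    20.8] q [ 0.54  0.79 -0.07  1.99  0.14  0.36  2.31]
```

{"fn": "carry_out", "kwargs": {
  "series": [
    [[0.04, 0.05, 0.1, 0, 0, 0, 0.5], [0.04, 0.05, 0.2, 0, 0, 0, 0.5], [0.04, 0.05, 0.3, 0, 0, 0, 0.5], [0.04, 0.05, 0.3, 0, 0, 0, 0.5]]
  ]
}}

```text
clock: 11.87
eef_pos: [453.1, -277.5, 17.8]
tool_rot: [-3.14, 0.001, -2.758]
force: [-2.3, 0.8, -0.7]
width: 18.7
```

```bash
python3 -c "
from h import *
st()
d=get_image('top');crop(d['img'],315,200,50,40,15,'pics/t9.png');np.savez('t9.npz',**d)
d=get_image('scene');crop(d['img'],230,170,150,130,5,'pics/s9.png')"
```

```text
11.87 tcp [ 453.1 -277.5   17.8] [-1.7992e+02  8.0000e-02 -1.5805e+02] F [-2.3  0.8 -0.7] M [0.21 0.28 0.09] ring [ 516.6 -251.9   17.9] q [ 0.54  0.8  -0.07  2.    0.14  0.35  2.31]
```

View pics/t9.png

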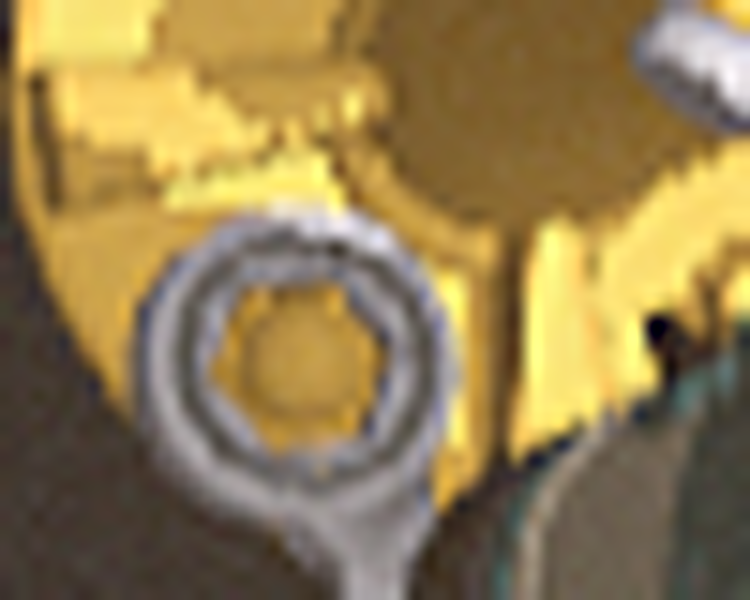

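View pics/s9.png

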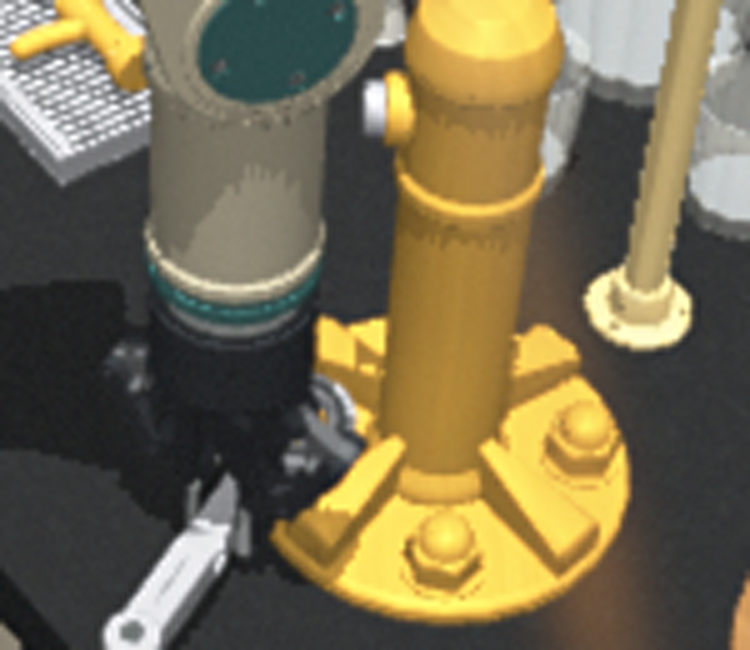

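{"fn": "carry_out", "kwargs": {
  "series": [
    [[-0.034, 0.684, 0, 0, 0, 0.1, 0.5], [-0.137, 1.361, 0, 0, 0, 0.2, 0.5], [-0.306, 2.024, 0, 0, 0, 0.3, 0.5], [-0.541, 2.668, 0, 0, 0, 0.4, 0.5], [-0.839, 3.284, 0, 0, 0, 0.5, 0.5]]
  ]
}}

```text
clock: 12.38
eef_pos: [448.1, -244.1, 18.0]
tool_rot: [-3.14, 0.002, 3.02]
force: [-1.3, -0.0, -2.0]
width: 18.6
```

```bash
python3 -c "
from h import *
st()"
```

```text
12.38 tcp [ 448.1 -244.1   18. ] [-1.7993e+02  9.0000e-02  1.7303e+02] F [-1.3 -0.  -2. ] M [-0.14  0.42  0.22] ring [ 516.1 -252.4   18.1] q [ 0.42  0.78  0.04  2.06 -0.09  0.3   1.98]
```

{"fn": "carry_out", "kwargs": {
  "series": [
    [[-0.034, 0.684, 0, 0, 0, 0.1, 0.5], [-0.137, 1.361, 0, 0, 0, 0.2, 0.5], [-0.306, 2.024, 0, 0, 0, 0.3, 0.5], [-0.541, 2.668, 0, 0, 0, 0.4, 0.5], [-0.839, 3.284, 0, 0, 0, 0.5, 0.5]]
  ]
}}

```text
clock: 12.8
eef_pos: [460.1, -212.5, 17.9]
tool_rot: [-3.141, 0.002, 2.52]
force: [-2.6, -1.9, -1.5]
width: 18.8
```

```bash
python3 -c "
from h import *
st()"
```

```text
12.8 tcp [ 460.1 -212.5   17.9] [-1.7997e+02  9.0000e-02  1.4436e+02] F [-2.6 -1.9 -1.5] M [-0.36  0.63  0.11] ring [ 515.8 -252.4   18. ] q [ 0.28  0.79  0.14  2.07 -0.33  0.31  1.65]
```

{"fn": "carry_out", "kwargs": {
  "series": [
    [[-0.034, 0.684, 0, 0, 0, 0.1, 0.5], [-0.137, 1.361, 0, 0, 0, 0.2, 0.5], [-0.306, 2.024, 0, 0, 0, 0.3, 0.5], [-0.541, 2.668, 0, 0, 0, 0.4, 0.5], [-0.839, 3.284, 0, 0, 0, 0.5, 0.5]]
  ]
}}

```text
clock: 13.22
eef_pos: [485.8, -190.7, 17.9]
tool_rot: [-3.142, 0.001, 2.019]
force: [-3.3, -2.4, -0.8]
width: 18.5
```

```bash
python3 -c "
from h import *
st()
d=get_image('top');crop(d['img'],300,190,80,60,10,'pics/t10.png');np.savez('t10.npz',**d)"
```

```text
13.22 tcp [ 485.8 -190.7   17.9] [-1.800e+02  9.000e-02  1.157e+02] F [-3.3 -2.4 -0.8] M [-0.49  0.8   0.03] ring [ 515.5 -252.4   18. ] q [ 0.15  0.81  0.27  2.03 -0.55  0.37  1.3 ]
```

View pics/t10.png

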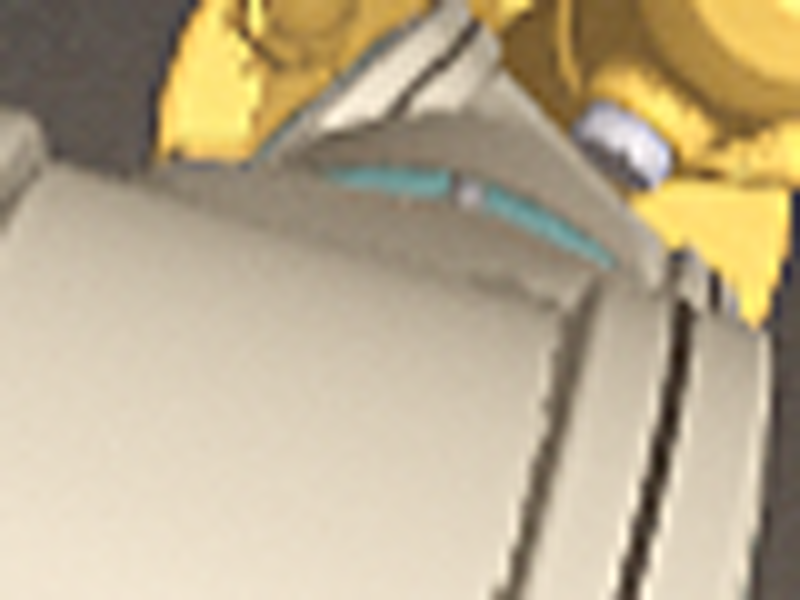

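```bash
cat >> h.py <<'E'
NUT=np.array([516,-252.3])
def nt():
    s=read_state();p,R=tool();r=(p[:2]-NUT)/1000;F=s['force'];print('nut torque',round(s['torque'][2]+r[0]*F[1]-r[1]*F[0],2),'heading',round((np.degrees(R.as_euler('xyz')[2])+180+180)%360-180,1))
E
python3 -c "
from h import *
nt()
d=get_image('scene');crop(d['img'],220,120,170,140,4,'pics/s10.png')"
```

```text
nut torque 0.06 heading -64.5
```

View pics/s10.png

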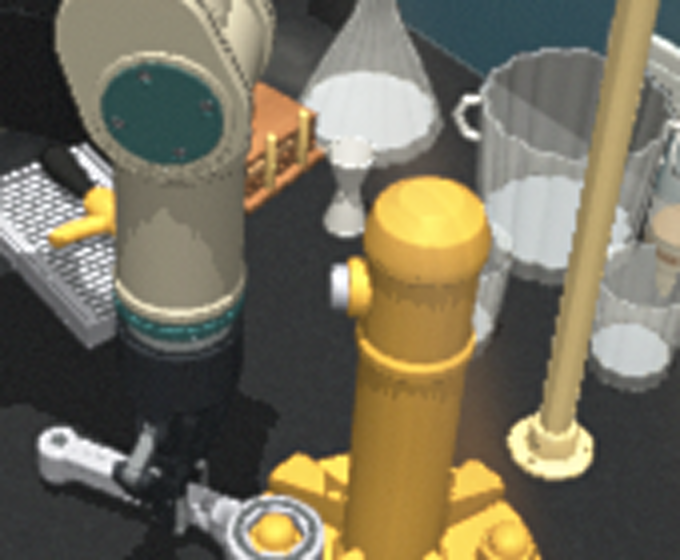

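{"fn": "carry_out", "kwargs": {
  "series": [
    [[-0.034, 0.684, 0, 0, 0, 0.1, 0.5], [-0.137, 1.361, 0, 0, 0, 0.2, 0.5], [-0.306, 2.024, 0, 0, 0, 0.3, 0.5], [-0.541, 2.668, 0, 0, 0, 0.4, 0.5], [-0.839, 3.284, 0, 0, 0, 0.5, 0.5]]
  ]
}}

```text
clock: 13.73
eef_pos: [518.5, -183.8, 17.8]
tool_rot: [-3.141, 0.001, 1.522]
force: [-4.4, -1.0, -1.2]
width: 19.1
```

```bash
python3 -c "
from h import *
nt();st()
d=get_image('scene');crop(d['img'],220,120,170,140,4,'pics/s11.png')"
```

```text
nut torque 0.24 heading -92.8
13.73 tcp [ 518.5 -183.8   17.8] [-1.7999e+02  6.0000e-02  8.7180e+01] F [-4.4 -1.  -1.2] M [-0.53  1.11 -0.06] ring [ 515.1 -252.2   17.9] q [ 0.02  0.86  0.42  1.95 -0.73  0.48  0.93]
```

View pics/s11.png

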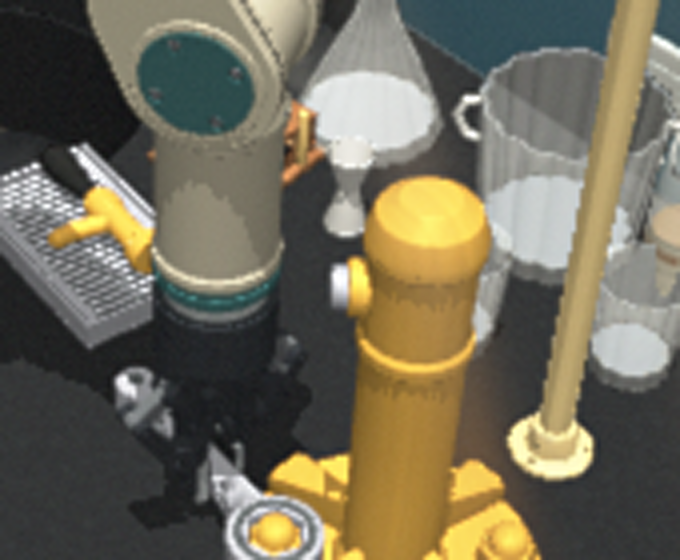

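{"fn": "carry_out", "kwargs": {
  "series": [
    [[-0.034, 0.684, 0, 0, 0, 0.1, 0.5], [-0.137, 1.361, 0, 0, 0, 0.2, 0.5], [-0.166, 1.495, 0, 0, 0, 0.22, 0.5], [-0.166, 1.495, 0, 0, 0, 0.22, 0.5]]
  ]
}}

```text
clock: 14.12
eef_pos: [533.1, -186.1, 17.6]
tool_rot: [-3.141, 0.001, 1.307]
force: [-4.7, 0.5, 1.0]
width: 18.8
```

```bash
python3 -c "
from h import *
nt();st()"
```

```text
nut torque 0.19 heading -105.1
14.12 tcp [ 533.1 -186.1   17.6] [-1.7997e+02  7.0000e-02  7.4880e+01] F [-4.7  0.5  1. ] M [-0.28  1.05 -0.13] ring [ 515.2 -252.2   17.7] q [-0.02  0.89  0.49  1.91 -0.79  0.54  0.75]
```

{"fn": "carry_out", "kwargs": {
  "series": [
    [[-0.034, -0.684, 0, 0, 0, -0.1, 0.5], [-0.137, -1.361, 0, 0, 0, -0.2, 0.5], [-0.306, -2.024, 0, 0, 0, -0.3, 0.5], [-0.541, -2.668, 0, 0, 0, -0.4, 0.5], [-0.839, -3.284, 0, 0, 0, -0.5, 0.5]]
  ]
}}

```text
clock: 14.53
eef_pos: [499.6, -185.7, 17.9]
tool_rot: [3.141, 0.002, 1.811]
force: [-4.1, -2.8, -1.9]
width: 18.4
```

```bash
python3 -c "
from h import *
nt();st()"
```

```text
nut torque 0.06 heading -76.2
14.53 tcp [ 499.6 -185.7   17.9] [1.7994e+02 9.0000e-02 1.0379e+02] F [-4.1 -2.8 -1.9] M [-0.63  0.81 -0.26] ring [ 515.9 -252.2   18. ] q [ 0.09  0.83  0.33  2.   -0.64  0.41  1.16]
```

{"fn": "carry_out", "kwargs": {
  "series": [
    [[-0.034, -0.684, 0, 0, 0, -0.1, 0.5], [-0.137, -1.361, 0, 0, 0, -0.2, 0.5], [-0.306, -2.024, 0, 0, 0, -0.3, 0.5], [-0.541, -2.668, 0, 0, 0, -0.4, 0.5], [-0.839, -3.284, 0, 0, 0, -0.5, 0.5]]
  ]
}}

```text
clock: 14.95
eef_pos: [469.9, -201.5, 18.0]
tool_rot: [3.141, 0.002, 2.311]
force: [-3.2, -1.1, -3.1]
width: 18.9
```

```bash
python3 -c "
from h import *
nt();st()"
```

```text
nut torque -0.12 heading -47.6
14.95 tcp [ 469.9 -201.5   18. ] [1.7996e+02 1.0000e-01 1.3244e+02] F [-3.2 -1.1 -3.1] M [-0.3   0.57 -0.33] ring [ 516.1 -252.1   18.1] q [ 0.22  0.8   0.19  2.06 -0.44  0.33  1.52]
```

{"fn": "carry_out", "kwargs": {
  "series": [
    [[-0.034, -0.684, 0, 0, 0, -0.1, 0.5], [-0.137, -1.361, 0, 0, 0, -0.2, 0.5], [-0.306, -2.024, 0, 0, 0, -0.3, 0.5], [-0.541, -2.668, 0, 0, 0, -0.4, 0.5], [-0.839, -3.284, 0, 0, 0, -0.5, 0.5]]
  ]
}}

```text
clock: 15.37
eef_pos: [451.5, -229.8, 18.0]
tool_rot: [-3.142, 0.002, 2.812]
force: [-2.3, -1.0, -1.4]
width: 18.8
```

```bash
python3 -c "
from h import *
nt();st()"
```

```text
nut torque 0.06 heading -18.9
15.37 tcp [ 451.5 -229.8   18. ] [-1.8000e+02  1.3000e-01  1.6111e+02] F [-2.3 -1.  -1.4] M [-0.18  0.5  -0.06] ring [ 516.3 -252.    18.2] q [ 0.36  0.78  0.09  2.07 -0.21  0.3   1.86]
```

{"fn": "carry_out", "kwargs": {
  "series": [
    [[-0.034, -0.684, 0, 0, 0, -0.1, 0.5], [-0.137, -1.361, 0, 0, 0, -0.2, 0.5], [-0.306, -2.024, 0, 0, 0, -0.3, 0.5], [-0.306, -2.024, 0, 0, 0, -0.3, 0.5]]
  ]
}}

```text
clock: 15.7
eef_pos: [447.8, -250.0, 18.0]
tool_rot: [-3.142, 0.002, 3.109]
force: [-1.1, 1.5, -2.7]
width: 18.4
```

```bash
python3 -c "
from h import *
nt();st()
d=get_image('top');crop(d['img'],315,200,50,40,15,'pics/t12.png')
d=get_image('scene');crop(d['img'],270,220,60,50,12,'pics/s12.png')"
```

```text
nut torque -0.06 heading -1.9
15.7 tcp [ 447.8 -250.    18. ] [-1.8000e+02  1.3000e-01  1.7814e+02] F [-1.1  1.5 -2.7] M [0.07 0.13 0.04] ring [ 516.3 -252.2   18.2] q [ 0.44  0.79  0.03  2.05 -0.07  0.31  2.06]
```

View pics/t12.png

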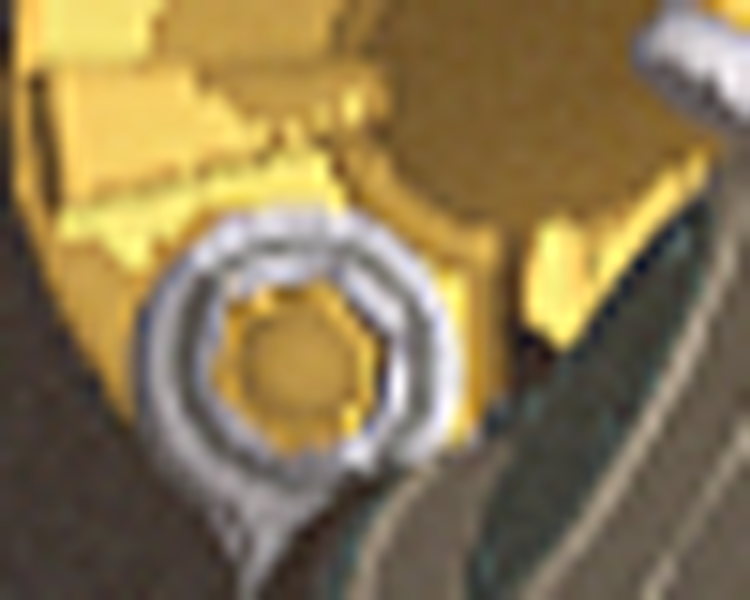

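View pics/s12.png

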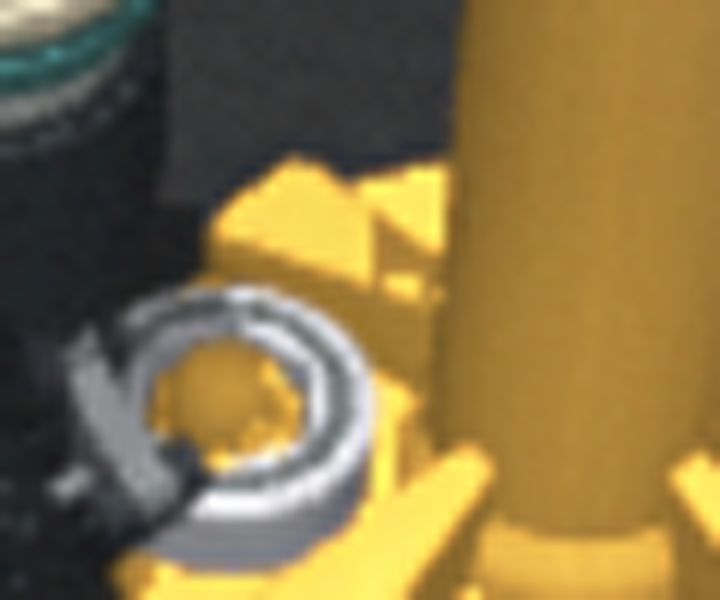

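{"fn": "carry_out", "kwargs": {
  "series": [
    [[-0.034, 0.684, 0, 0, 0, 0.1, 0.5], [-0.137, 1.361, 0, 0, 0, 0.2, 0.5], [-0.306, 2.024, 0, 0, 0, 0.3, 0.5], [-0.541, 2.668, 0, 0, 0, 0.4, 0.5], [-0.839, 3.284, 0, 0, 0, 0.5, 0.5]]
  ]
}}

```text
clock: 16.22
eef_pos: [457.3, -216.9, 18.0]
tool_rot: [-3.141, 0.002, 2.598]
force: [-2.6, -2.7, -2.6]
width: 18.8
```

```bash
python3 -c "
from h import *
nt();st()"
```

```text
nut torque 0.31 heading -31.1
16.22 tcp [ 457.3 -216.9   18. ] [-1.7995e+02  1.2000e-01  1.4887e+02] F [-2.6 -2.7 -2.6] M [-0.52  0.63  0.06] ring [ 515.9 -252.3   18.1] q [ 0.3   0.79  0.13  2.07 -0.31  0.3   1.72]
```

{"fn": "carry_out", "kwargs": {
  "series": [
    [[-0.009, 0.342, 0, 0, 0, 0.05, 0.5], [-0.034, 0.684, 0, 0, 0, 0.1, 0.5], [-0.077, 1.024, 0, 0, 0, 0.15, 0.5], [-0.137, 1.361, 0, 0, 0, 0.2, 0.5], [-0.213, 1.695, 0, 0, 0, 0.25, 0.5]]
  ]
}}

```text
clock: 16.63
eef_pos: [467.6, -203.6, 17.9]
tool_rot: [-3.141, 0.002, 2.351]
force: [-4.1, -2.6, -2.2]
width: 18.7
```

```bash
python3 -c "
from h import *
nt();st()"
```

```text
nut torque 0.37 heading -45.3
16.63 tcp [ 467.6 -203.6   17.9] [-1.7997e+02  1.2000e-01  1.3468e+02] F [-4.1 -2.6 -2.2] M [-0.53  0.73  0.04] ring [ 515.8 -252.3   18. ] q [ 0.23  0.79  0.19  2.06 -0.43  0.32  1.55]
```

{"fn": "carry_out", "kwargs": {
  "series": [
    [[-0.003, 0.205, 0, 0, 0, 0.03, 0.5], [-0.012, 0.411, 0, 0, 0, 0.06, 0.5], [-0.028, 0.616, 0, 0, 0, 0.09, 0.5]]
  ]
}}

```text
clock: 16.88
eef_pos: [472.2, -199.5, 17.9]
tool_rot: [-3.141, 0.002, 2.262]
force: [-5.0, -3.1, -1.1]
width: 18.7
```

```bash
python3 -c "
from h import *
nt()"
```

```text
nut torque 0.3 heading -50.4
```

{"fn": "carry_out", "kwargs": {
  "series": [
    [[-0.003, 0.205, 0, 0, 0, 0.03, 0.5], [-0.012, 0.411, 0, 0, 0, 0.06, 0.5], [-0.028, 0.616, 0, 0, 0, 0.09, 0.5]]
  ]
}}

```text
clock: 17.13
eef_pos: [477.1, -195.8, 17.9]
tool_rot: [3.142, 0.002, 2.172]
force: [-4.3, -3.4, -1.0]
width: 18.5
```

```bash
python3 -c "
from h import *
nt()"
```

```text
nut torque 0.28 heading -55.6
```

{"fn": "carry_out", "kwargs": {
  "series": [
    [[-0.003, 0.205, 0, 0, 0, 0.03, 0.5], [-0.012, 0.411, 0, 0, 0, 0.06, 0.5], [-0.028, 0.616, 0, 0, 0, 0.09, 0.5]]
  ]
}}

```text
clock: 17.38
eef_pos: [482.2, -192.6, 17.9]
tool_rot: [3.141, 0.002, 2.082]
force: [-4.6, -2.5, -0.6]
width: 18.5
```

```bash
python3 -c "
from h import *
nt()"
```

```text
nut torque 0.27 heading -60.7
```

{"fn": "carry_out", "kwargs": {
  "series": [
    [[-0.003, 0.205, 0, 0, 0, 0.03, 0.5], [-0.012, 0.411, 0, 0, 0, 0.06, 0.5], [-0.028, 0.616, 0, 0, 0, 0.09, 0.5]]
  ]
}}

```text
clock: 17.63
eef_pos: [487.7, -189.8, 17.8]
tool_rot: [3.141, 0.002, 1.992]
force: [-4.5, -2.6, -0.4]
width: 19.2
```

```bash
python3 -c "
from h import *
nt();st()
d=get_image('scene');crop(d['img'],265,225,48,40,16,'pics/s13.png')"
```

```text
nut torque 0.28 heading -65.9
17.63 tcp [ 487.7 -189.8   17.8] [1.7999e+02 9.0000e-02 1.1412e+02] F [-4.5 -2.6 -0.4] M [-0.75  1.07 -0.07] ring [ 515.7 -252.3   17.9] q [ 0.13  0.82  0.28  2.02 -0.58  0.38  1.3 ]
```

View pics/s13.png

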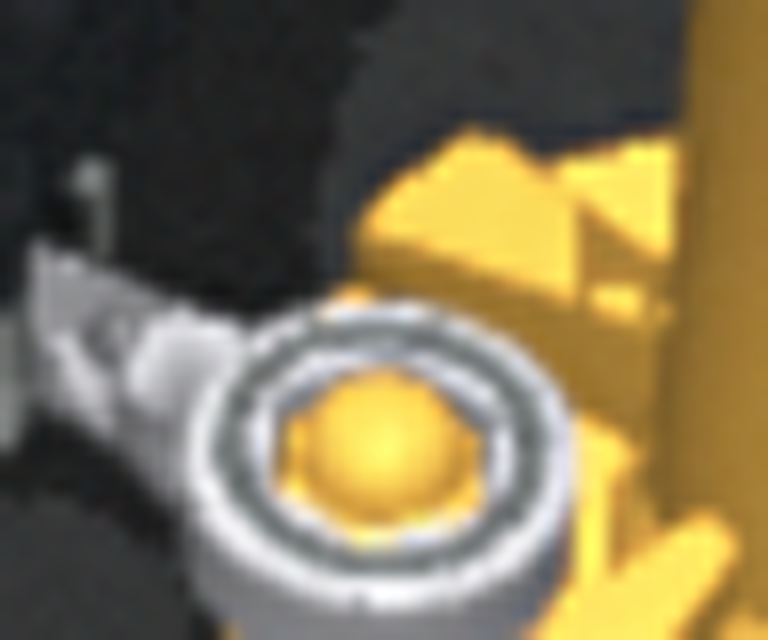

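{"fn": "carry_out", "kwargs": {
  "series": [
    [[-0.003, 0.205, 0, 0, 0, 0.03, 0.5], [-0.012, 0.411, 0, 0, 0, 0.06, 0.5], [-0.028, 0.616, 0, 0, 0, 0.09, 0.5]]
  ]
}}

```text
clock: 17.93
eef_pos: [492.5, -187.8, 17.8]
tool_rot: [-3.14, 0.001, 1.903]
force: [-6.9, -4.3, -0.6]
width: 18.8
```

```bash
python3 -c "
from h import *
nt()"
```

```text
nut torque 0.99 heading -71.0
```

{"fn": "carry_out", "kwargs": {
  "series": [
    [[-0.003, 0.205, 0, 0, 0, 0.03, 0.5], [-0.012, 0.411, 0, 0, 0, 0.06, 0.5], [-0.028, 0.616, 0, 0, 0, 0.09, 0.5]]
  ]
}}

```text
clock: 18.18
eef_pos: [497.5, -186.2, 17.6]
tool_rot: [-3.139, 0.001, 1.815]
force: [-8.1, -3.7, -0.4]
width: 18.6
```

```bash
python3 -c "
from h import *
nt();st()"
```

```text
nut torque 1.52 heading -76.0
18.18 tcp [ 497.5 -186.2   17.6] [-1.7985e+02  7.0000e-02  1.0400e+02] F [-8.1 -3.7 -0.4] M [-1.11  1.73  0.91] ring [ 514.1 -252.7   17.7] q [ 0.09  0.83  0.34  2.   -0.64  0.42  1.17]
```

{"fn": "carry_out", "kwargs": {
  "series": [
    [[0, 0, 0, 0, 0, 0, 0.5], [0, 0, 0, 0, 0, 0, 0.5], [0, 0, 0, 0, 0, 0, 0.5], [0, 0, 0, 0, 0, 0, 0.5]]
  ]
}}

```text
clock: 18.52
eef_pos: [497.6, -186.2, 17.6]
tool_rot: [-3.139, 0.001, 1.816]
force: [-8.1, -3.6, -0.1]
width: 18.7
```

```bash
python3 -c "
from h import *
nt();st()
d=get_image('scene');np.savez('s14.npz',**d);crop(d['img'],265,225,48,40,16,'pics/s14.png')"
```

```text
nut torque 1.37 heading -75.9
18.52 tcp [ 497.6 -186.2   17.6] [-1.7987e+02  8.0000e-02  1.0407e+02] F [-8.1 -3.6 -0.1] M [-0.99  1.65  0.77] ring [ 514.3 -252.6   17.7] q [ 0.09  0.83  0.34  2.   -0.64  0.42  1.17]
```

View pics/s14.png

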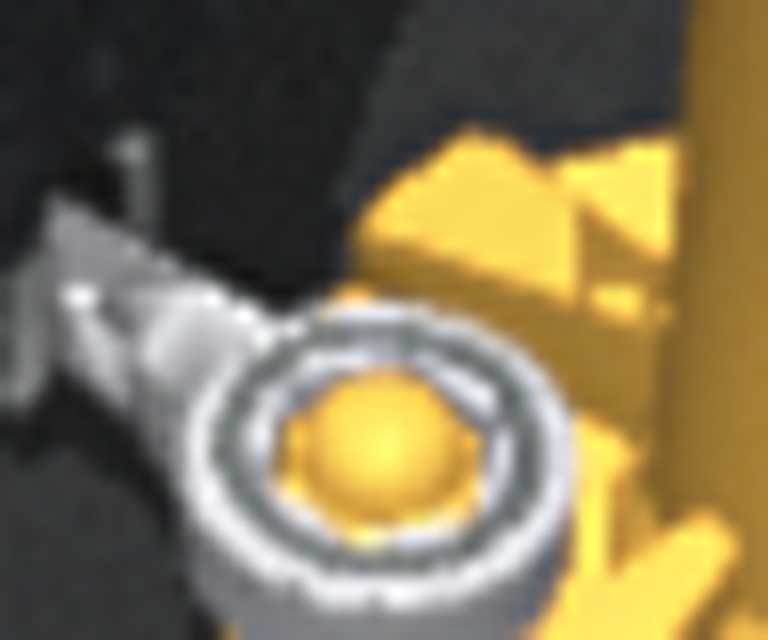

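{"fn": "carry_out", "kwargs": {
  "series": [
    [[-0.009, -0.342, 0, 0, 0, -0.05, 0.5], [-0.034, -0.684, 0, 0, 0, -0.1, 0.5], [-0.077, -1.024, 0, 0, 0, -0.15, 0.5], [-0.077, -1.024, 0, 0, 0, -0.15, 0.5]]
  ]
}}

```text
clock: 18.9
eef_pos: [489.2, -189.1, 17.9]
tool_rot: [3.141, 0.001, 1.965]
force: [-4.9, -3.3, -1.9]
width: 18.6
```

```bash
python3 -c "
from h import *
nt();st()"
```

```text
nut torque 0.39 heading -67.4
18.9 tcp [ 489.2 -189.1   17.9] [1.7997e+02 8.0000e-02 1.1259e+02] F [-4.9 -3.3 -1.9] M [-0.73  0.99 -0.  ] ring [ 515.5 -252.3   18. ] q [ 0.13  0.82  0.29  2.02 -0.59  0.38  1.28]
```

{"fn": "carry_out", "kwargs": {
  "series": [
    [[0, 0, -0.3, 0, 0, 0, 0.5], [0, 0, -0.8, 0, 0, 0, 0.5], [0, 0, -1.5, 0, 0, 0, 0.5], [0, 0, -2.5, 0, 0, 0, 0.5], [0, 0, -4, 0, 0, 0, 0.5]]
  ]
}}

```text
clock: 19.32
eef_pos: [492.2, -192.8, 57.4]
tool_rot: [3.14, 0.009, 1.961]
force: [0.9, -1.8, -2.7]
width: 18.7
```

{"fn": "carry_out", "kwargs": {
  "series": [
    [[0, 0, -1.5, 0, 0, 0, 0.5], [0, 0, -3, 0, 0, 0, 0.5], [0, 0, -3, 0, 0, 0, 0.5]]
  ]
}}

```text
clock: 19.57
eef_pos: [493.2, -188.3, 90.2]
tool_rot: [3.135, 0.005, 1.965]
force: [0.5, -0.0, -3.0]
width: 18.7
```

```bash
python3 -c "
from h import *
nt();st()
d=get_image('scene');np.savez('s15.npz',**d);crop(d['img'],225,145,140,120,6,'pics/s15.png')"
```

```text
nut torque 0.03 heading -67.4
19.57 tcp [ 493.2 -188.3   90.2] [179.63   0.26 112.6 ] F [ 0.5 -0.  -3. ] M [ 0.02 -0.02  0.06] ring [ 519.5 -251.5   90.5] q [ 0.05  0.7   0.4   1.99 -0.52  0.54  1.21]
```

View pics/s15.png

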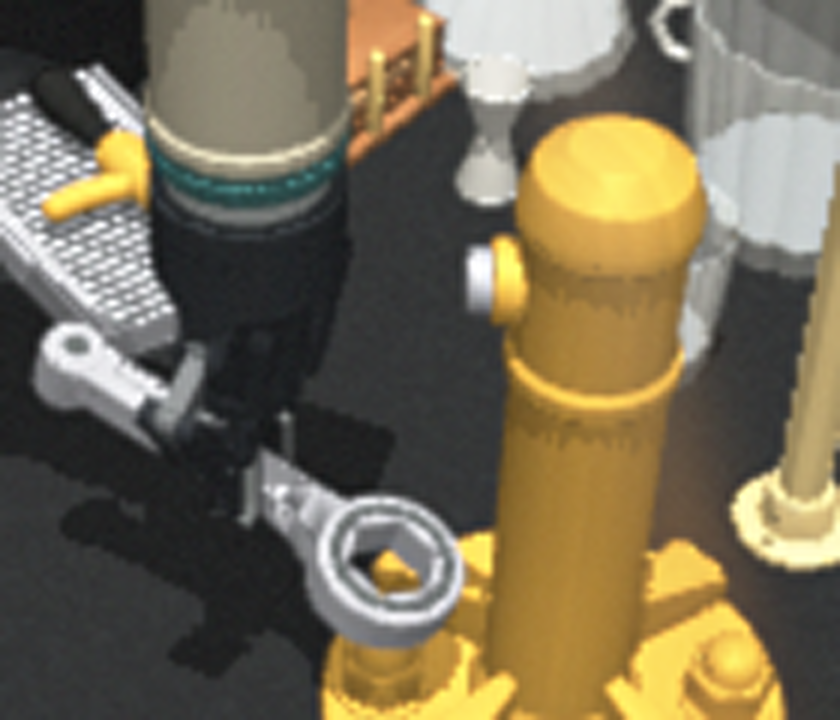

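```bash
python3 -c "
from h import *
go(470,-40,80,90)"
```

```text
shift cm [14.52  3.61  0.86] rot [0.006 0.002 0.395] at [ 492.5 -187.9   89. ] [179.7   0.2 112.6]
```

{"fn": "carry_out", "kwargs": {
  "series": [
    [[3.8, 0.5, 0, 0.003, 0.001, 0.05, 0.5], [7.6, 1.5, 0, 0.004, 0.002, 0.15, 0.5], [11.4, 2.8, 0, 0.006, 0.002, 0.26, 0.5], [14.5, 3.6, 0.5, 0.006, 0.002, 0.38, 0.5], [14.5, 3.6, 0.9, 0.006, 0.002, 0.395, 0.5]]
  ]
}}

```text
clock: 20.03
eef_pos: [465.7, -30.4, 76.9]
tool_rot: [-3.131, -0.008, 1.577]
force: [-1.1, 0.7, -3.1]
width: 18.7
```

{"fn": "carry_out", "kwargs": {
  "series": [
    [[0, 0, 2, 0, 0, 0, 0.5], [0, 0, 4, 0, 0, 0, 0.5], [0, 0, 5.5, 0, 0, 0, 0.5], [0, 0, 6, 0, 0, 0, 0.5], [0, 0, 6, 0, 0, 0, 0.5]]
  ]
}}

```text
clock: 20.45
eef_pos: [467.1, -40.1, 17.5]
tool_rot: [-3.135, -0.001, 1.57]
force: [0.6, 0.0, -1.0]
width: 18.8
```

{"fn": "carry_out", "kwargs": {
  "series": [
    [[0, 0, 0, 0, 0, 0, 0.5], [0, 0, 0, 0, 0, 0, 0.5]]
  ]
}}

```text
clock: 20.62
eef_pos: [467.6, -41.4, 19.1]
tool_rot: [-3.137, 0.001, 1.569]
force: [0.4, -0.0, -2.9]
width: 18.6
```

```bash
python3 -c "
from h import *
st();go(470,-40,4.5,90)
s,d=snap('w16')"
```

```text
20.62 tcp [467.6 -41.4  19.1] [-1.7976e+02  3.0000e-02  8.9900e+01] F [ 0.4 -0.  -2.9] M [ 0.03 -0.02 -0.03] ring [ 467.5 -109.9   19.1] q [-0.2   0.79  0.34  2.16 -0.84  0.32  0.86]
shift cm [0.14 0.24 1.46] rot [-0.004  0.001 -0.002] at [467.6 -41.4  19.1] [-179.8    0.    89.9]
```

View pics/w16.png

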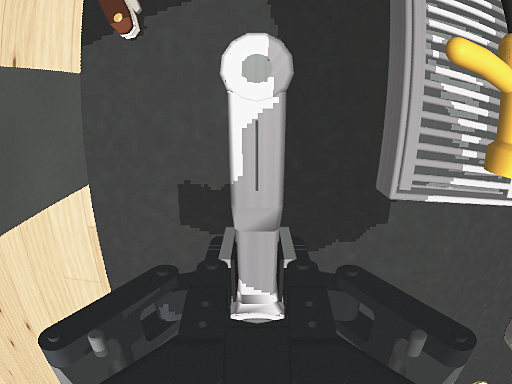

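{"fn": "carry_out", "kwargs": {
  "series": [
    [[0, 0, 0.5, 0, 0, 0, 0.5], [0, 0, 1.0, 0, 0, 0, 0.5], [0, 0, 1.4, -0.004, 0, 0, 0.5], [0, 0, 1.4, -0.004, 0, 0, 0.5]]
  ]
}}

```text
clock: 21.0
eef_pos: [468.0, -40.0, 5.2]
tool_rot: [3.141, -0.002, 1.57]
force: [0.6, 4.2, 7.6]
width: 18.9
```

```bash
python3 -c "
from h import *
st()"
```

```text
21.0 tcp [468.  -40.    5.2] [ 1.7994e+02 -1.0000e-01  8.9970e+01] F [0.6 4.2 7.6] M [0.41 0.09 0.05] ring [ 468.  -108.5    5.1] q [-0.17  0.82  0.29  2.17 -0.89  0.28  0.91]
```

{"fn": "carry_out", "kwargs": {
  "series": [
    [[0, 0, 0, 0, 0, 0, 2.5], [0, 0, 0, 0, 0, 0, 4], [0, 0, 0, 0, 0, 0, 5], [0, 0, 0, 0, 0, 0, 5], [0, 0, 0, 0, 0, 0, 5]]
  ]
}}

```text
clock: 21.42
eef_pos: [467.2, -41.1, 4.6]
tool_rot: [-3.141, 0.0, 1.569]
force: [0.7, 0.2, 0.0]
width: 50.1
```

{"fn": "carry_out", "kwargs": {
  "series": [
    [[0, 0, -1, 0, 0, 0, 5], [0, 0, -3, 0, 0, 0, 5], [0, 0, -6, 0, 0, 0, 5], [0, 0, -10, 0, 0, 0, 5], [0, 0, -14, 0, 0, 0, 5]]
  ]
}}

```text
clock: 21.83
eef_pos: [466.2, -41.0, 145.7]
tool_rot: [-3.138, 0.0, 1.569]
force: [0.8, 0.8, 0.1]
width: 50.3
```

```bash
python3 -c "
from h import *
st();go(400,-200,180,90)"
```

```text
21.83 tcp [466.2 -41.  145.7] [-1.798e+02  2.000e-02  8.990e+01] F [0.8 0.8 0.1] M [ 0.07 -0.09  0.01] ring [ 466.1 -109.5  145.7] q [-0.42  0.6   0.66  2.11 -0.62  0.64  0.68]
shift cm [-15.91  -6.61  -3.4 ] rot [-0.004  0.    -0.002] at [466.2 -41.  145.7] [-179.8    0.    89.9]
```

{"fn": "carry_out", "kwargs": {
  "series": [
    [[-4, -1, 0, 0, 0, 0, 5], [-8, -2, 0, 0, 0, 0, 5], [-12, -2.6, 0, 0, 0, 0, 5], [-16, -2.6, 0.5, 0, 0, 0, 5], [-20, -2.6, 1, 0, 0, 0, 5]]
  ]
}}

```text
clock: 22.25
eef_pos: [440.8, -242.2, 134.9]
tool_rot: [-3.142, -0.0, 1.57]
force: [0.4, 0.3, 0.1]
width: 49.8
```

{"fn": "carry_out", "kwargs": {
  "series": [
    [[-3, 0, 1, 0, 0, 0.05, 5], [-4.3, 0, 1.5, 0, 0, 0.05, 5], [-4.3, 0, 1.5, 0, 0, 0.05, 5], [-4.3, 0, 1.5, 0, 0, 0.05, 5], [-4.3, 0, 1.5, 0, 0, 0.05, 5]]
  ]
}}

```text
clock: 22.67
eef_pos: [441.1, -282.3, 119.5]
tool_rot: [-3.14, -0.002, 1.521]
force: [-0.1, -0.0, -0.6]
width: 50.1
```

```bash
python3 -c "
from h import *
st()
s,d=snap('w17');crop(d['img'],300,110,90,80,8,'pics/w17a.png')
d=get_image('scene');np.savez('s17.npz',**d);cv2.imwrite('pics/s17.png',d['img']);crop(d['img'],190,130,200,150,4,'pics/s17a.png')
d=get_image('top');np.savez('t17.npz',**d);crop(d['img'],190,170,200,110,4,'pics/t17.png')"
```

```text
22.67 tcp [ 441.1 -282.3  119.5] [-1.7992e+02 -1.0000e-01  8.7140e+01] F [-0.1 -0.  -0.6] M [0.1  0.01 0.02] ring [ 437.7 -350.7  119.4] q [ 0.14  0.69  0.59  1.98 -0.62  0.66  1.08]
```

View pics/w17.png

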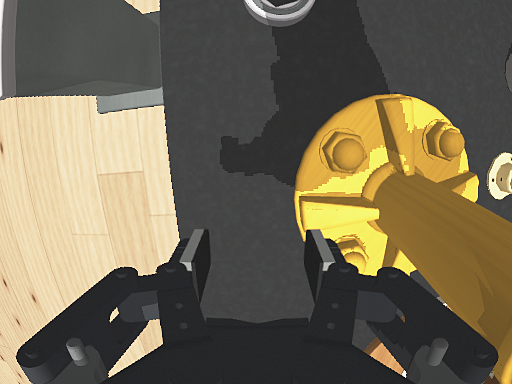

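View pics/w17a.png

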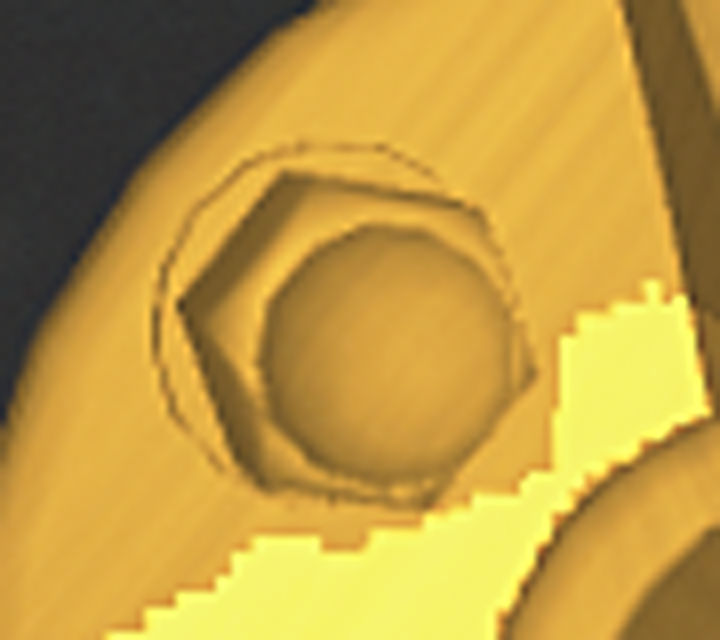

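View pics/s17.png

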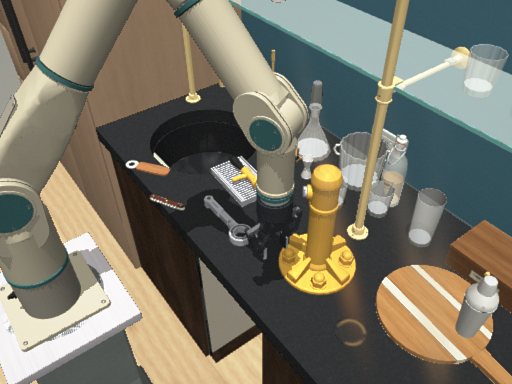

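View pics/t17.png

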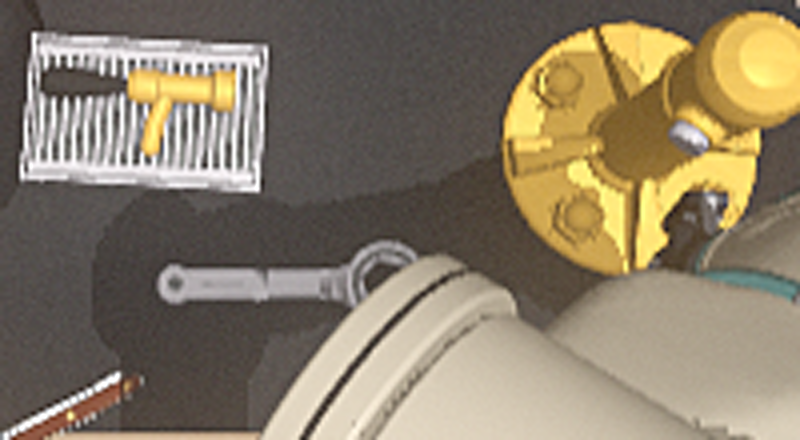

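```bash
cat > f3.py <<'E'
from fit import *
for n,w,h in (('w6',[(162,310),(335,122),(200,200),(270,138),(400,135),(235,450),(185,395),(300,482),(460,178)],[(335,143),(200,240),(212,408),(385,495)]),
          ('w17',[(157,330),(300,145),(190,222),(240,168),(375,147),(435,180),(180,415),(220,468)],[(285,175),(180,303),(265,490)])):
    s,d=ld(n);o=[300,110]
    W=np.array([wpix(s,d,u/8+o[0],v/8+o[1],14) for u,v in w])[:,:2]
    r=least_squares(lambda p:np.hypot(*(W-p).T)-19.85,[512,-246]).x
    H=np.array([wpix(s,d,u/8+o[0],v/8+o[1],14) for u,v in h])[:,:2]-r
    print(n,r,np.degrees(np.arctan2(H[:,1],H[:,0])).round(1),np.hypot(*H.T).round(1))
    # hex fit w/ free centre
    f=lambda p:(np.array([[p[0]+18.48*np.cos(p[2]+k*np.pi/3),p[1]+18.48*np.sin(p[2]+k*np.pi/3)] for k in range(len(H))])-(H+r)).ravel()
    q=least_squares(f,[*r,np.radians(92)]);print(q.x[:2],np.degrees(q.x[2])%60,q.fun.round(1))
E
python3 f3.py; python3 -c "
from h import *
d=dict(np.load('t17.npz'));c=lambda x,y:(190+x/4,170+y/4)
print('knob',ray(d,*c(173,284),28))
s,d=ld('w17');crop(d['img'],280,80,220,220,3,'pics/w17b.png')"
```

```text
w6 [ 515.58329746 -252.62801091] [  91.8  154.4 -143.2  -75.5] [17.7 17.4 18.  21.9]
[ 517.23872139 -253.48838999] 35.943671145179195 [ 0.3 -0.2  0.5 -0.9  1.1 -0.9 -1.9  2. ]
w17 [ 515.38298532 -252.57565929] [ 108.4  170.5 -113. ] [17.3 17.4 19.5]
[ 517.56852624 -253.29975217] 54.64852092775003 [-0.1 -0.3  1.  -1.9 -0.9  2.2]
knob [468.7  46.9  28. ]
```

View pics/w17b.png

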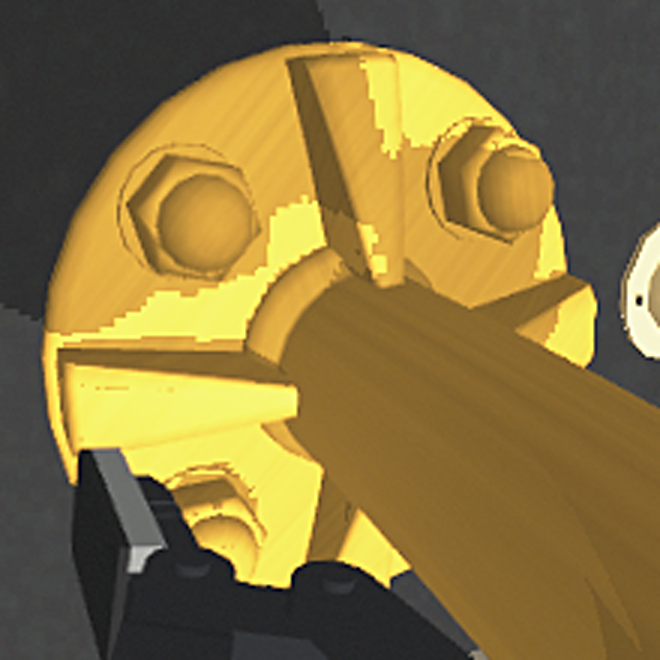

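```bash
cat > f4.py <<'E'
from fit import *
s,d=ld('w17')
P=lambda L,z:np.array([wpix(s,d,280+u/3,80+v/3,z) for u,v in L])[:,:2]
A=P([(117,210),(172,143),(130,172),(205,147),(145,265)],14)
B=P([(427,180),(478,117),(438,148),(490,238),(448,222)],14)
C=P([(150,490),(205,465),(240,480),(262,512),(175,472)],14)
F=P([(47,330),(60,265),(100,170),(150,115),(220,72),(340,42),(400,50),(450,75),(530,150),(560,210)],12)
fit=lambda W,r,g:least_squares(lambda p:np.hypot(*(W-p).T)-r,g)
out={}
for n,W,r,g in(('A',A,19.85,[515,-252]),('B',B,19.85,[620,-245]),('C',C,19.85,[520,-350]),('F',F,97,[571,-298])):
    q=fit(W,r,g);out[n]=q.x;print(n,q.x.round(1),q.fun.round(1))
az=lambda v:np.degrees(np.arctan2(v[1],v[0]))
print('az F-A',az(out['F']-out['A']),'B-A -45:',az(out['B']-out['A'])-45, np.hypot(*(out['B']-out['A'])),'C-A+45',az(out['C']-out['A'])+45,'C-B',az(out['B']-out['C'])-90, np.hypot(*(out['B']-out['C'])))
E
python3 f4.py
```

```text
A [ 515.1 -252.2] [ 0.1  0.1 -0.1 -0.4 -0.4]
B [ 617.5 -242.7] [ 1.2 -0.3 -0.3  0.5 -1.3]
C [ 524.1 -352.5] [ 1.3 -0.2 -1.3  2.1  0.4]
F [ 569.4 -299.2] [-1.3 -0.8  1.4  1.1 -0.2 -0.   0.1 -1.1 -0.5  0.6]
az F-A -40.873292556701216 B-A -45: -39.697257040907424 102.89442937342854 C-A+45 -39.83494172701266 C-B -40.38530211136839 144.13643114743306
```

{"fn": "carry_out", "kwargs": {
  "series": [
    [[4, 0, -1, 0, 0, 0, 5], [8, 0, -2, 0, 0, 0, 5], [11, 0, -4, 0, 0, 0, 5], [11, 0, -5, 0, 0, 0, 5], [11, 0, -5, 0, 0, 0, 5]]
  ]
}}

```text
clock: 23.23
eef_pos: [448.5, -171.6, 171.5]
tool_rot: [3.139, -0.0, 1.526]
force: [0.5, -0.7, 0.5]
width: 50.0
```

{"fn": "carry_out", "kwargs": {
  "series": [
    [[0, 0, 0, 0, 0, 0, 5], [0, 0, 0, 0, 0, 0, 5]]
  ]
}}

```text
clock: 23.4
eef_pos: [446.6, -174.8, 169.6]
tool_rot: [-3.141, 0.001, 1.519]
force: [-0.3, -0.2, -0.2]
width: 50.1
```

```bash
python3 -c "
from h import *
st()
s,d=snap('w18');print(d['z_map'].shape)
t=get_image('scene');W=pts(t);np.savez('s18.npz',**t);crop(t['img'],190,130,110,140,5,'pics/s18.png')"
```

```text
23.4 tcp [ 446.6 -174.8  169.6] [-1.7998e+02  3.0000e-02  8.7030e+01] F [-0.3 -0.2 -0.2] M [-0.    0.09 -0.06] ring [ 443.  -243.2  169.6] q [-0.15  0.57  0.69  2.06 -0.57  0.7   0.86]
(384, 512)
```

View pics/w18.png

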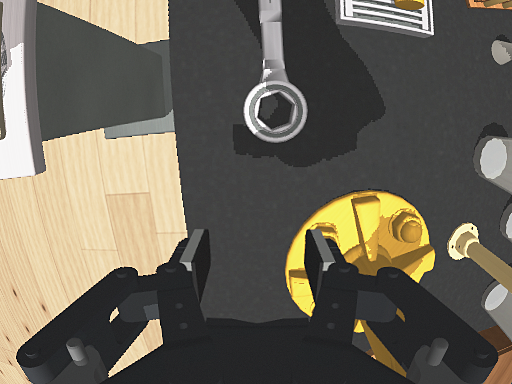

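View pics/s18.png

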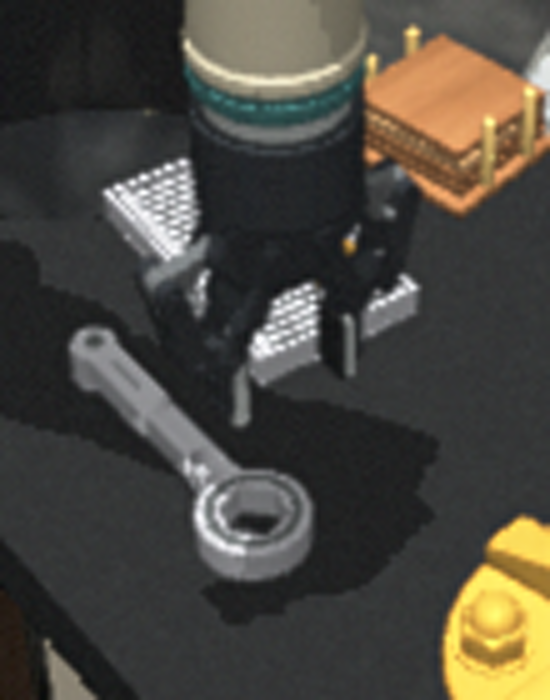

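```bash
python3 -c "
from h import *
d=dict(np.load('s18.npz'));c=lambda x,y:(190+x/5,130+y/5)
print(ray(d,*c(253,507),22),ray(d,*c(95,342),28));W=pts(d)
for x,y in((215,490),(250,475),(290,490),(220,540),(285,540),(110,355),(85,335),(160,410)):print(W[int(130+y/5),int(190+x/5)].round(0))
s,w=ld('w18');print(wpix(s,w,275,110,22))
print(read_state()['force'])
print(finish_job())"
```

```text
[ 469.6 -110.5   22. ] [468.7  42.6  28. ]
[460. -89.  23.]
[480. -93.  26.]
[ 490. -116.   26.]
[ 444. -116.   18.]
[ 470. -139.   21.]
[469.  27.  29.]
[467.  51.  28.]
[467. -26.  29.]
[ 467.10596839 -109.94932698   22.        ]
[ 0.10547581  0.8352602  -0.04212921]
the job is handed in; nothing more can be done
None
```

The loose nut is tight on its stop, the wrench is back on the worktop clear of the tower's foot, and I have handed in the job. It gave no verdict.

**What I did:**
- Gripped the wrench by its head and dragged it clear of the tray, then took it by the handle.
- Lowered the ring onto the nut, where it dropped straight on without a search.
- Drove one clockwise stroke of about 127°, ratcheted back about 103°, then drove again in small steps until it stopped firmly.
- Lifted the wrench off and laid it down again.

**Last checks:**
- **Torque:** the nut turned at about 0.3 N m. At the stop this rose to about 1.5 N m and held at about 1.4 N m, well under the 4 N m limit.
- **Nut position:** in the wrist picture afterwards, the nut's corners point to about 49.5°. Tight should be about 49.8°, so it agrees within the 1 to 2° I can measure. A rougher first estimate of the tower's direction had given 47.3°. A third corner, partly hidden in that picture, did not fit, so I left it out.
- **Wrench:** it looks flat and right side up. The ring's centre is near (468, -110), about 150 mm from the nut. Single depth readings on the ring's top were a few mm off its true 22 mm, which is within that camera's noise.
- **Everything else:** the gripper touches nothing, with force readings below 1 N. The loose objects look unmoved in the pictures, but I did not measure them. The job took about 23.5 s of the 72 s allowed.

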